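# Swing the drill plate home in its jig

### The job

Make the drill jig ready for use: first lift the sanding block off the jig and set it down flat on the bench. Then lay the aluminium drill plate flat on the jig, swung well clear of the stop bar, with its slot hooked fully round the pivot screw under the screw's head, and let go of it. Last, push or take it by its red tail and swing it about the screw, under the yellow clip, until its long edge lies flat along the stop bar with the slot still fully home on the screw; leave everything else where it stands.

Things in the scene. Friction and masses are not known exactly. Their poses are not given: they have to be found in the camera images.
- drill_jig: drill jig screwed to the bench, fixed: plywood bed 165 x 165 x 20 mm (top 20 mm above the bench) with a brown wooden blank let in flush along the stop bar. Origin: centre of the bed's underside; axes along its edges, z up. Home, the plate lies over the blank, its tail points to the jig's -x and overhangs the bed; it opens by swinging its tail to the jig's -y, away from the stop bar
- pivot (a point): the pivot screw, where its axis meets the bed's top (20 mm above the bench): steel shoulder 8 mm in diameter, 14 mm of free height under a dark head 18 mm in diameter and 7 mm high (top 41 mm above the bench). The head passes over the plate but not through its slot. Axes as the jig's
- stop_bar (a point): middle of the stop bar's face, on the bed's top: dark steel bar along the jig's x, 75 mm long, 14 mm high, 18 mm wide (behind the face, to +y). The face looks to the jig's -y and lies 25 mm to +y of the pivot screw's axis; the bar spans 30 to 105 mm from the screw towards -x. Home, the plate's edge touches this face
- clip (a point): middle of the yellow hold-down clip, fixed on the stop bar, on its underside above the bar's face: 28 mm long along x, reaching 18 mm past the face over the bed, with 14 mm free height under it; the plate swings in under it from the -y side. A brass nut on it stands 45 mm above the bench
- drill_plate: loose flat aluminium plate, 10 mm thick, 0.2 kg, 3 dark drill bushes 2 mm proud on top. Origin: underside, inner end of the slot, where the screw's axis lies when fully home; x to the tail, z up. Body 50 mm wide, x = 4 to 105 mm. Slot 11 mm wide between two round-tipped prongs that reach x = -30 mm. Shank 20 mm wide to x = 125 mm, red tail 24 wide, 12 thick, to x = 170 mm
- plate_middle (a point): balance point of the drill plate at half its thickness, 62 mm from its origin along x; the body is 50 mm wide here: grasp across it to carry. Between it and the robot stands a fixed wooden crate 185 mm high (x 0.33 to 0.53, y -0.05 to 0.21 m), and right of that a red extinguisher 325 mm high (x 0.37, y -0.11 m): carry above the crate
- plate_tail (a point): middle of the red tail, 5 mm above the plate's underside, 145 mm from its origin along x; 24 mm wide: grasp across it, or push its side, to swing
- sanding_block: brown sanding block with cork-coloured top, 55 x 100 x 31 mm (its x, y, z), 0.06 kg; starts flat on the jig in the plate's way. Origin: centre of its underside. There is free bench for it between jig and drill plate, round x = 0.63, y = 0.04 m. Right of the jig (y below -0.45 m) stands an open carton about 0.6 m high: arms that start over it must rise first
- screw_jar: glass jar of screws with grey lid, 58 mm wide, 75 mm high, bystander at the back; origin under its centre
- nut_jar: smaller glass jar with grey lid, 51 mm wide, 65 mm high, bystander at the back; origin under its centre
- wedge_block: light wooden block 50 x 60 x 40 mm, bystander on the left; origin under its centre
Not all that is in view belongs to the job. Leave any purple look-alike of the sanding_block alone.

How it is judged:
By the outcome, as a careful person would: the job done as asked, in the order asked, and still so for the second after the job is handed in, with the robot touching nothing.
It also fails if it takes over 72 s, if anything falls off the work surface, if the arm or the gripper's body presses on something with over 40 N, if the wrist force passes 120 N, or if a joint passes its speed limit or range.

### The arm

A 6-joint arm with a two-finger parallel gripper is mounted at the origin on a cart in front of the work surface, level with it; the furniture and walls round the work are solid. World frame = base frame: x ahead of the robot, y to its left, z up, the work surface at z = 0. Lengths are in m, angles in rad, forces in N, time in s.
With the tool pointing down it reaches from about 0.2 to 0.875 m from the base axis. Payload 3.4 kg.
Tool frame: the origin (TCP) lies at the very end of the fingers, on their centre line; the grasp point (between the pads) lies 19 mm behind it; z points along the fingers, y is the line along which they close (so a half turn about z gives the same grasp; the last joint's range is limited). The gripper opens to 94 mm and grips with 3 to 60 N. Pads are 16 mm wide; open, the fingers measure 119 mm over their backs; the gripper's body (75 mm by 177 mm) begins 78 mm behind the grasp point.
Start: joints at [1.146, 0.276, 1.505, -0, 1.361, -0.121], TCP at [0.172, 0.549, 0.181] pointing down, gripper open.
Joint ranges: [-2.89, 2.89], [-0.75, 2.08], [0.22, 2.7], [-1.18, 4.32], [0.11, 2.71], [-2.7, 2.7]. Speed limits (rad/s): [2.57, 2.57, 3.14, 3.14, 3.14, 3.14].

### API

Orientations are given as a unit quaternion [w, x, y, z].
In Python, from rig import manip gives the robot as it stands. The module is installed in compiled form; this text tells all that it offers.
- The arm moves only by the tool arm_command, never from a script. Its argument "increments" is a list of rows, each an object of numbers: "dx", "dy", "dz": the shift along the tool's x, y, z in cm; "wx", "wy", "wz": the turn, a rotation vector about the tool's x, y, z in degrees. In form: [{"dx": .., "dy": .., "dz": .., "wx": .., "wy": .., "wz": ..}, ...]. A call has 1 to 12 rows; each row shifts and turns the commanded pose from where the row before left it, along the tool's axes as they then stand; what a row does not reach is not made up. A row lasts 1/12 s, in which the tool goes at most 41.7 mm and 7.16 degrees, less where a joint would pass 70% of its speed; a pose out of reach is approached as far as the arm can. A call is refused whole if a number of a shift passes 4.17 or a number of a turn 7.16, either way. A call with a gripper value outside its range is refused whole. "fingers" is the finger opening in cm, from 0 to 9.4, set as the call begins (left out, the last holds). The fingers move at their own pace and stop on an object; "force" is the grip in N (left out, the last holds). Time passes only in rows, so rows that do not move let the fingers close. It gives the time, the measured TCP pose, the force, the opening and the grip force at its end, in the units of the state.
- manip.get_obs(): the state, without advancing time (a new reading comes with each control period).
- manip.snapshot(name): name is "scene" or "top" or "wrist"; returns a dict with "image" (420x560x3 uint8, red, green, blue), "range_z" (420x560 float32, m along the optical axis (not along the pixel's ray), 0 where there is no reading), "intrinsics" (3x3 intrinsics, pixels), "rvec" (rotation vector, rad) and "tvec" (3), from world to camera coordinates, as OpenCV has them; the wrist camera has in their place "hand_eye" (4x4, takes a point from camera to tool coordinates, whose origin is the TCP and whose axes are the flange's). Camera axes: x right, y down, z forward; pixel columns grow to the right and rows downward; lengths in m; the calibration is good to about 2 mm. A picture is of the moment at which its call begins: read the wrist's pose just before it.
- manip.finish_job(): hands the job in; it is judged then, once.
The state is a dict: "time": time; "joint_pos": joint angles; "joint_velocities": joint speeds; "effort": joint torques, N m; "ee_pos": TCP position; "ee_rot": TCP orientation; "contact_force": force on the tool from outside, world axes, zero at the start; "ft_torque": the same for the moment, N m; "opening": finger opening in m; "gripper_force": force on a finger pad.
Only numpy, scipy, OpenCV 4.12 (cv2) and the standard library are available. Lean on these libraries where they do the work, as an engineer would, in place of code of your own. Each camera call takes 0.05 s, during which the arm holds its last target. There are 200 camera calls.

## Working session

There is one attempt and no reset: what is moved stays moved. The work goes in short steps, Python scripts to look and compute and a tool call to move; the robot and the scene stay as the last step left them, time stands still between calls to the robot, and variables do not carry over. Pictures are saved under pics/ and viewed, at most 10 in all, crops included, and the job is handed in when it is done.

Besides the shell and the picture viewer there is one more tool, called as name(argument=value, ...) on one line, values as JSON. arm_command: Moves the arm, as the interface text tells. Its arguments: {"type":"object","properties":{"increments":{"type":"array"},"fingers":{"type":"number"},"force":{"type":"number"}},"required":["increments"]}

```bash
mkdir -p pics
cat > h.py <<'E'
import numpy as np, cv2
from rig import manip
from scipy.spatial.transform import Rotation as R
def world(s, o=None):
    K=s["intrinsics"]; z=s["range_z"]; v,u=np.indices(z.shape)
    P=np.stack([(u-K[0,2])/K[0,0]*z,(v-K[1,2])/K[1,1]*z,z],-1)
    if "rvec" in s:
        Rm=cv2.Rodrigues(np.array(s["rvec"],float))[0]; return (P-np.ravel(s["tvec"]))@Rm
    H=np.array(s["hand_eye"]); q=o["ee_rot"]; Rm=R.from_quat([q[1],q[2],q[3],q[0]]).as_matrix()
    return (P@H[:3,:3].T+H[:3,3])@Rm.T+np.array(o["ee_pos"])
def save(s,n): cv2.imwrite(f"pics/{n}.png",s["image"][:,:,::-1])
E
python3 - <<'E'
from h import *
o=manip.get_obs(); print(o)
for n in("scene","top"):
    s=manip.snapshot(n); save(s,n); np.savez(n,**s); P=world(s)
    print(n,s["intrinsics"],s["rvec"],s["tvec"])
E
```

```text
{'time': 0.0, 'joint_pos': array([ 1.14596730e+00,  2.76577307e-01,  1.50612564e+00, -1.54926731e-05,
        1.36072109e+00, -1.20983005e-01]), 'joint_velocities': array([-9.78462242e-04,  5.47609317e-04, -1.40564684e-03,  1.07823560e-03,
       -1.03131272e-03,  5.83763708e-05]), 'effort': array([ 8.87651240e-04, -4.04578936e+01, -2.37232929e+01,  6.98936032e-02,
        3.42421944e-02, -1.67094072e-04]), 'ee_pos': array([0.17177709, 0.54808484, 0.17981788]), 'ee_rot': array([-2.39512514e-04,  1.51337607e-01,  9.88481710e-01, -8.83842971e-04]), 'contact_force': array([-0.04057924,  0.94565928, -0.48729317]), 'ft_torque': array([ 0.01289548,  0.01822206, -0.01329198]), 'gripper_force': 0.0, 'opening': 0.09377250210589827}
scene [[450.4914748    0.         284.14702281]
 [  0.         450.4914748  209.80901065]
 [  0.           0.           1.        ]] [ 1.78886816 -1.54661944  0.72108434] [-0.03992883  0.40948026  0.81703748]
top [[519.1632856    0.         280.17864098]
 [  0.         519.1632856  210.51541068]
 [  0.           0.           1.        ]] [ 1.73388709 -2.44742815  0.28104202] [0.27629187 0.54407107 1.14373024]
```

```bash
ls .
```

```text
h.py
pics
scene.npz
top.npz
```

View pics/scene.png

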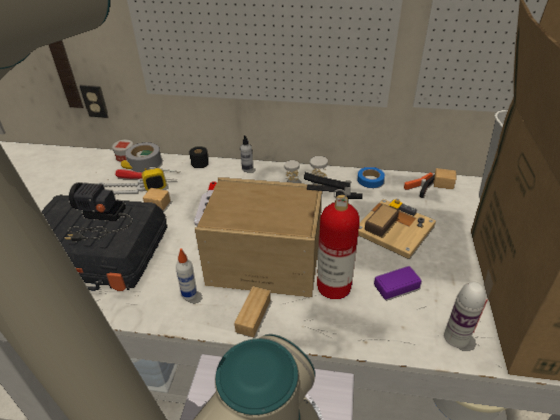

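View pics/top.png

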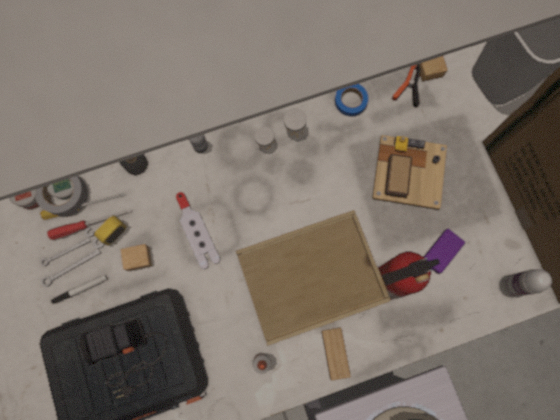

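The scene view shows the crate (260,235), the extinguisher (338,250), the jig (397,225) with the sanding block, and a purple decoy (398,283). The top view shows the plate (197,232) with its red tail at (183,200), and the jig centre near (410,172) with the block at (398,175). Its clip is at (402,143) and the pivot near (436,159).

Run:
```python
from h import *
s=dict(np.load("top.npz")); P=world(s); im=s["image"]
for n,(u,v) in dict(jigTL=(381,137),jigTR=(444,148),jigBL=(376,198),jigBR=(440,208),block=(398,170),pivot=(436,159),clip=(402,143),nut=(417,143),plate=(199,235),tail=(183,201),bench=(300,190),jar=(295,124),jar2=(264,139),wedge=(135,258),crate=(310,270)).items():
    print(n,P[v,u].round(4))
def rect(m):
    p=P[m][:,:2].astype(np.float32); r=cv2.minAreaRect(p); return r,np.median(P[m],0).round(4),m.sum(), cv2.boxPoints(r).round(4).tolist()
v,u=np.indices(im.shape[:2]); Z=P[...,2]
hsv=cv2.cvtColor(im,cv2.COLOR_RGB2HSV)
box=(u>370)&(u<450)&(v>130)&(v<215)
print("block",rect(box&(Z>.046)&(Z<.06)&(v>152)&(u<415)&(u>384)))
print("bed", rect(box&(Z>.013)&(Z<.026)))
c=np.hstack([cv2.resize(im[125:220,365:455],None,fx=4.4,fy=4.4,interpolation=cv2.INTER_CUBIC),cv2.resize(im[185:280,160:240],None,fx=4.4,fy=4.4,interpolation=cv2.INTER_CUBIC)])
cv2.imwrite("pics/c1.png",c[:,:,::-1]); print(c.shape)
b2=(u>165)&(u<235)&(v>188)&(v<275)
red=b2&((hsv[...,0]<8)|(hsv[...,0]>172))&(hsv[...,1]>140); print("red",rect(red))
pl=b2&(Z>.006)&(Z<.02); print("plate",rect(pl))
d=P[pl][:,:2]; w=np.linalg.svd(d-d.mean(0))[2]if 0 else np.linalg.eigh(np.cov(d.T))[1][:,1]; print(d.mean(0),w)
```

```text
jigTL [ 0.7087 -0.2229  0.017 ]
jigTR [ 0.6298 -0.359   0.0184]
jigBL [ 0.5671 -0.1529  0.0167]
jigBR [ 0.4922 -0.2883  0.02  ]
block [ 0.6079 -0.2193  0.0499]
pivot [ 0.6051 -0.3196  0.0411]
clip [ 0.6723 -0.2602  0.0337]
nut [ 0.6594 -0.294   0.0363]
plate [0.6234 0.2796 0.0118]
tail [0.7161 0.2911 0.0125]
bench [ 0.6523  0.0113 -0.005 ]
jar [ 0.7888 -0.0218  0.079 ]
jar2 [0.7824 0.0588 0.0656]
wedge [0.6137 0.4321 0.0437]
crate [0.4422 0.0733 0.1777]
block (((0.5977182984352112, -0.21821355819702148), (0.05495377257466316, 0.10054903477430344), 61.665748596191406), array([ 0.5969, -0.2174,  0.0511]), np.int64(880), [[0.5404000282287598, -0.21850000321865082], [0.6288999915122986, -0.2662999927997589], [0.6549999713897705, -0.21789999306201935], [0.5665000081062317, -0.17020000517368317]])
bed (((0.602827250957489, -0.2570450007915497), (0.1659947633743286, 0.16644562780857086), 60.90961837768555), array([ 0.5926, -0.2714,  0.0204]), np.int64(2991), [[0.48980000615119934, -0.2890999913215637], [0.635200023651123, -0.3700000047683716], [0.7159000039100647, -0.22499999403953552], [0.5705000162124634, -0.14409999549388885]])
(418, 748, 3)
red (((0.5423938632011414, 0.24110636115074158), (0.4077860414981842, 0.021878303959965706), 16.45027732849121), array([0.7186, 0.2924, 0.0124]), np.int64(105), [[0.34369999170303345, 0.193900004029274], [0.3499000072479248, 0.1729000061750412], [0.7409999966621399, 0.28839999437332153], [0.7347999811172485, 0.3093000054359436]])
plate (((0.6342998743057251, 0.2756756544113159), (0.16375651955604553, 0.21119378507137299), 72.58265686035156), array([0.6299, 0.285 , 0.0109]), np.int64(1367), [[0.5090000033378601, 0.22920000553131104], [0.7105000019073486, 0.16590000689029694], [0.7595999836921692, 0.3222000002861023], [0.5580999851226807, 0.3853999972343445]])
[0.63247901 0.28258859] [-0.99528403 -0.09700365]
```

View pics/c1.png

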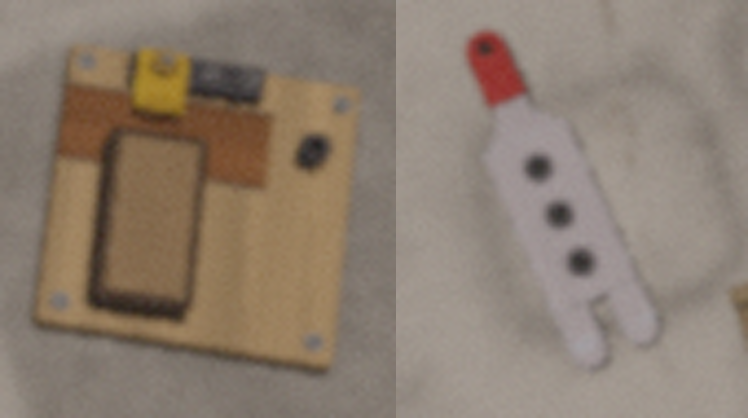

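The crop shows the clip at (160,80), the stop bar at (228,82) and the dark pivot head at (312,151). On the plate, the bushes are at (538,167), (559,214) and (580,262), the slot opens at (600,310) and the tail is at (494,70).

```bash
cat >> h.py <<'E'
def ray(s,uv,z,o=None):
    K=s["intrinsics"]; uv=np.atleast_2d(uv).astype(float); d=np.c_[(uv-[K[0,2],K[1,2]])/[K[0,0],K[1,1]],np.ones(len(uv))]
    if "rvec" in s:
        Rm=cv2.Rodrigues(np.array(s["rvec"],float))[0]; c=-np.ravel(s["tvec"])@Rm; d=d@Rm
    else:
        H=np.array(s["hand_eye"]); q=o["ee_rot"]; Rm=R.from_quat([q[1],q[2],q[3],q[0]]).as_matrix()
        d=d@H[:3,:3].T@Rm.T; c=Rm@H[:3,3]+np.array(o["ee_pos"])
    return c+d*((z-c[2])/d[:,2])[:,None]
def yaw(o):
    q=o["ee_rot"]; y=R.from_quat([q[1],q[2],q[3],q[0]]).as_matrix()[:,1]; return np.degrees(np.arctan2(y[1],y[0]))
def to(x,y,z,yw):
    "total increments (cm, deg) in present tool axes, translation first, yaw turn about tool z"
    o=manip.get_obs(); q=o["ee_rot"]; Rm=R.from_quat([q[1],q[2],q[3],q[0]]).as_matrix()
    d=Rm.T@(np.array([x,y,z])-o["ee_pos"])*100
    print("d cm",d.round(2),"rows",(np.linalg.norm(d)/4.1).round(1),"wz",round(-(yw-yaw(o)),1),"pos",np.round(o["ee_pos"],4),"yaw",round(yaw(o),2))
E
python3 - <<'E'
from h import *
s=dict(np.load("top.npz")); im=s["image"]; g=cv2.cvtColor(im,cv2.COLOR_RGB2GRAY).astype(float); hsv=cv2.cvtColor(im,cv2.COLOR_RGB2HSV)
def cen(u,v,r,w): 
    a=g[v-r:v+r+1,u-r:u+r+1]; k=np.clip(np.median(a)-25-a,0,None); vv,uu=np.indices(a.shape); return (u-r+(uu*k).sum()/k.sum(),v-r+(vv*k).sum()/k.sum())
p=cen(436,159,6,0); print("pivot",p,ray(s,p,.041).round(4))
b=[cen(192,223,4,0),cen(197,234,4,0),cen(202,244,4,0)]; B=ray(s,b,.012); print("bush",np.round(b,1).tolist(),B.round(4).tolist())
d=B[0]-B[2]; print("ang",np.degrees(np.arctan2(d[1],d[0])))
v,u=np.indices(g.shape); red=(u>170)&(u<195)&(v>185)&(v<212)&((hsv[...,0]<10)|(hsv[...,0]>170))&(hsv[...,1]>120)
pts=np.c_[u[red],v[red]]; T=ray(s,pts,.012)[:,:2].astype(np.float32); r=cv2.minAreaRect(T); print("red",len(T),r, T.mean(0))
t=T.mean(0)-B[:,:2].mean(0); print("ang tail-bush",np.degrees(np.arctan2(t[1],t[0])))
# plate bright, contour
m=(g>g[190:280,165:230].mean()+18)&(u>165)&(u<232)&(v>205)&(v<275); print(m.sum())
hd=world(s); e=(u>395)&(u<445)&(v>245)&(v<300)&(hd[...,2]>.1); 
ex=hd[(hd[...,2]>.28)&(hd[...,0]<.5)&(hd[...,0]>.25)&(hd[...,1]<.0)&(hd[...,1]>-.25)]; print("ext",len(ex),ex.min(0),ex.max(0)) if len(ex) else print("none")
to(.25,.5,.32,0)
E
```

```text
pivot (np.float64(435.456678700361), np.float64(159.18110709987965)) [[ 0.6051 -0.3182  0.041 ]]
bush [[191.9, 222.7], [196.7, 233.3], [201.5, 244.1]] [[0.6578, 0.2867, 0.012], [0.6291, 0.2835, 0.012], [0.6003, 0.2804, 0.012]]
ang 6.203633418263267
red 122 ((0.7206061482429504, 0.29340288043022156), (0.038530148565769196, 0.020399020984768867), 8.335131645202637) [0.71889424 0.29278296]
ang tail-bush 5.862994051210122
1
ext 777 [ 0.34556715 -0.14769491  0.2804495 ] [ 0.38418096 -0.02744505  0.32657695]
d cm [ -8.9   -2.28 -14.01] rows 4.1 wz 72.6 pos [0.1718 0.5482 0.1799] yaw 72.59
```

arm_command(increments=[{"dz": -4},{"dz": -4},{"dz": -4,"wz": 7.1},{"dz": -4,"wz": 7.1},{"wz": 7.1},{"wz": 7.1},{"wz": 7.1},{"wz": 7.1},{"wz": 7.1},{"wz": 7.1},{"wz": 7.1},{"wz": 7.1}])

```text
$.increments[0]: bad value
```

arm_command(increments=[{"wz": 7.1},{"wz": 7.1},{"wz": 7.1},{"wz": 7.1},{"wz": 7.1},{"wz": 7.1},{"wz": 7.1},{"wz": 7.1},{"wz": 7.1},{"wz": 7.1},{"wz": 7.1},{"wz": 7.1}])

```text
$.increments[0]: bad value
```

arm_command(increments=[{"wz": 7.1},{"wz": 7.1},{"wz": 7.1},{"wz": 7.1},{"wz": 7.1},{}])

```text
$.increments[0]: bad value
```

Run:
```python
from h import *
to(.56,.30,.34,-119); to(.60,-.2,.30,-119); o=manip.get_obs(); print(o["joint_pos"].round(3),o["time"])
```

```text
d cm [-44.46 -12.09 -16.  ] rows 11.9 wz 191.6 pos [0.1718 0.5482 0.1799] yaw 72.59
d cm [-63.24 -58.6  -11.93] rows 21.2 wz 191.6 pos [0.1718 0.5482 0.1799] yaw 72.59
[ 1.146  0.276  1.506  0.     1.361 -0.121] 0.1
```

arm_command(increments=[{"dx": 0,"dy": 0,"dz": -4,"wx": 0,"wy": 0,"wz": 0},{"dx": 0,"dy": 0,"dz": -4,"wx": 0,"wy": 0,"wz": 0},{"dx": 0,"dy": 0,"dz": -4,"wx": 0,"wy": 0,"wz": 7.1},{"dx": 0,"dy": 0,"dz": -4,"wx": 0,"wy": 0,"wz": 7.1},{"dx": 0,"dy": 0,"dz": 0,"wx": 0,"wy": 0,"wz": 7.1},{"dx": 0,"dy": 0,"dz": 0,"wx": 0,"wy": 0,"wz": 7.1},{"dx": 0,"dy": 0,"dz": 0,"wx": 0,"wy": 0,"wz": 7.1},{"dx": 0,"dy": 0,"dz": 0,"wx": 0,"wy": 0,"wz": 7.1},{"dx": 0,"dy": 0,"dz": 0,"wx": 0,"wy": 0,"wz": 7.1},{"dx": 0,"dy": 0,"dz": 0,"wx": 0,"wy": 0,"wz": 7.1},{"dx": 0,"dy": 0,"dz": 0,"wx": 0,"wy": 0,"wz": 7.1},{"dx": 0,"dy": 0,"dz": 0,"wx": 0,"wy": 0,"wz": 7.1}])

```text
time: 1.1
ee_pos: [0.1719, 0.5485, 0.3401]
ee_rot: [0.0, 0.699, 0.715, -0.001]
contact_force: [-0.8, 0.1, -0.8]
opening: 0.0939
gripper_force: 0.0
```

arm_command(increments=[{"dx": 0,"dy": 0,"dz": 0,"wx": 0,"wy": 0,"wz": 7.1},{"dx": 0,"dy": 0,"dz": 0,"wx": 0,"wy": 0,"wz": 7.1},{"dx": 0,"dy": 0,"dz": 0,"wx": 0,"wy": 0,"wz": 7.1},{"dx": 0,"dy": 0,"dz": 0,"wx": 0,"wy": 0,"wz": 7.1},{"dx": 0,"dy": 0,"dz": 0,"wx": 0,"wy": 0,"wz": 7.1},{"dx": 0,"dy": 0,"dz": 0,"wx": 0,"wy": 0,"wz": 7.1},{"dx": 0,"dy": 0,"dz": 0,"wx": 0,"wy": 0,"wz": 7.1},{"dx": 0,"dy": 0,"dz": 0,"wx": 0,"wy": 0,"wz": 7.1},{"dx": 0,"dy": 0,"dz": 0,"wx": 0,"wy": 0,"wz": 7.1},{"dx": 0,"dy": 0,"dz": 0,"wx": 0,"wy": 0,"wz": 7.1},{"dx": 0,"dy": 0,"dz": 0,"wx": 0,"wy": 0,"wz": 7.1},{"dx": 0,"dy": 0,"dz": 0,"wx": 0,"wy": 0,"wz": 7.1}])

```text
time: 2.1
ee_pos: [0.1719, 0.5485, 0.3401]
ee_rot: [0.0, 0.999, 0.053, -0.0]
contact_force: [1.0, -0.1, -0.4]
opening: 0.094
gripper_force: 0.0
```

arm_command(increments=[{"dx": 0,"dy": 0,"dz": 0,"wx": 0,"wy": 0,"wz": 7.1},{"dx": 0,"dy": 0,"dz": 0,"wx": 0,"wy": 0,"wz": 7.1},{"dx": 0,"dy": 0,"dz": 0,"wx": 0,"wy": 0,"wz": 7.1},{"dx": 0,"dy": 0,"dz": 0,"wx": 0,"wy": 0,"wz": 7.1},{"dx": 0,"dy": 0,"dz": 0,"wx": 0,"wy": 0,"wz": 7.1},{"dx": 0,"dy": 0,"dz": 0,"wx": 0,"wy": 0,"wz": 0}])

```text
time: 2.6
ee_pos: [0.2824, 0.4654, 0.3269]
ee_rot: [-0.026, 0.987, -0.153, -0.049]
contact_force: [-0.9, 0.1, 1.0]
opening: 0.094
gripper_force: 0.0
```

Run:
```python
from h import *
to(.56,.30,.34,-119); to(.60,-.2,.30,-119); o=manip.get_obs(); print(o["joint_pos"].round(3),o["time"])
```

```text
d cm [31.15  7.23 -4.83] rows 7.9 wz 11.2 pos [0.2824 0.4654 0.3269] yaw -107.77
d cm [50.35 53.74 -4.54] rows 18.0 wz 11.2 pos [0.2824 0.4654 0.3269] yaw -107.77
[0.813 0.179 1.289 0.11  1.685 2.704] 2.6
```

```bash
cat >> h.py <<'E'
def rows(x,y,z,yw,n,turnn=None):
    "rows of increments to straight-down pose, straight path"
    o=manip.get_obs(); q=o["ee_rot"]; R0=R.from_quat([q[1],q[2],q[3],q[0]]); p0=np.array(o["ee_pos"])
    a=np.radians(yw); Y=np.array([np.cos(a),np.sin(a),0]); Z=np.array([0,0,-1.]); R1=R.from_matrix(np.c_[np.cross(Y,Z),Y,Z])
    rv=(R0.inv()*R1).as_rotvec(); 
    print("rv deg",np.degrees(rv).round(1),"pos",p0.round(4),"yaw",round(yaw(o),2),"j",np.round(o["joint_pos"],2),"t",o["time"])
    dp=(np.array([x,y,z])-p0)/n
    for i in range(n):
        d=(R0*R.from_rotvec(rv*i/n)).inv().apply(dp)*100; print(i,d.round(2),np.degrees(rv/n).round(2))
E
python3 - <<'E'
from h import *
rows(.56,.25,.36,-105,10)
E
```

```text
rv deg [-2.3  5.9 -2.7] pos [0.2824 0.4654 0.3269] yaw -107.77 j [0.81 0.18 1.29 0.11 1.68 2.7 ] t 2.6
0 [ 3.24  1.19 -0.72] [-0.23  0.59 -0.27]
1 [ 3.25  1.21 -0.68] [-0.23  0.59 -0.27]
2 [ 3.25  1.23 -0.64] [-0.23  0.59 -0.27]
3 [ 3.25  1.24 -0.6 ] [-0.23  0.59 -0.27]
4 [ 3.25  1.26 -0.56] [-0.23  0.59 -0.27]
5 [ 3.25  1.28 -0.52] [-0.23  0.59 -0.27]
6 [ 3.25  1.3  -0.49] [-0.23  0.59 -0.27]
7 [ 3.25  1.31 -0.45] [-0.23  0.59 -0.27]
8 [ 3.24  1.33 -0.41] [-0.23  0.59 -0.27]
9 [ 3.24  1.35 -0.37] [-0.23  0.59 -0.27]
```

arm_command(increments=[{"dx": 3.2,"dy": 1.2,"dz": -0.7,"wx": -0.2,"wy": 0.6,"wz": -0.3},{"dx": 3.2,"dy": 1.2,"dz": -0.7,"wx": -0.2,"wy": 0.6,"wz": -0.3},{"dx": 3.2,"dy": 1.2,"dz": -0.6,"wx": -0.2,"wy": 0.6,"wz": -0.3},{"dx": 3.2,"dy": 1.2,"dz": -0.6,"wx": -0.2,"wy": 0.6,"wz": -0.3},{"dx": 3.2,"dy": 1.3,"dz": -0.6,"wx": -0.2,"wy": 0.6,"wz": -0.3},{"dx": 3.2,"dy": 1.3,"dz": -0.5,"wx": -0.2,"wy": 0.6,"wz": -0.3},{"dx": 3.2,"dy": 1.3,"dz": -0.5,"wx": -0.2,"wy": 0.6,"wz": -0.3},{"dx": 3.2,"dy": 1.3,"dz": -0.5,"wx": -0.2,"wy": 0.6,"wz": -0.3},{"dx": 3.2,"dy": 1.3,"dz": -0.4,"wx": -0.2,"wy": 0.6,"wz": -0.3},{"dx": 3.2,"dy": 1.3,"dz": -0.4,"wx": -0.3,"wy": 0.5,"wz": 0},{"dx": 0,"dy": 0,"dz": 0,"wx": 0,"wy": 0,"wz": 0}])

```text
time: 3.52
ee_pos: [0.5585, 0.2571, 0.3603]
ee_rot: [-0.003, 0.992, -0.128, 0.001]
contact_force: [-0.3, -0.3, -1.1]
opening: 0.0943
gripper_force: 0.0
```

Run:
```python
from h import *
rows(.598,-.215,.30,-119,12)
```

```text
rv deg [-0.3 -0.  14.3] pos [0.5585 0.2571 0.3603] yaw -104.66 j [0.32 0.3  1.04 0.   1.8  2.14] t 3.5167
0 [1.31 3.73 0.48] [-0.03 -0.    1.2 ]
1 [1.39 3.7  0.49] [-0.03 -0.    1.2 ]
2 [1.47 3.67 0.49] [-0.03 -0.    1.2 ]
3 [1.54 3.64 0.49] [-0.03 -0.    1.2 ]
4 [1.62 3.6  0.49] [-0.03 -0.    1.2 ]
5 [1.69 3.57 0.49] [-0.03 -0.    1.2 ]
6 [1.77 3.53 0.49] [-0.03 -0.    1.2 ]
7 [1.84 3.49 0.5 ] [-0.03 -0.    1.2 ]
8 [1.91 3.45 0.5 ] [-0.03 -0.    1.2 ]
9 [1.99 3.41 0.5 ] [-0.03 -0.    1.2 ]
10 [2.06 3.37 0.5 ] [-0.03 -0.    1.2 ]
11 [2.13 3.33 0.5 ] [-0.03 -0.    1.2 ]
```

arm_command(increments=[{"dx": 1.3,"dy": 3.7,"dz": 0.5,"wx": 0,"wy": 0,"wz": 1.2},{"dx": 1.4,"dy": 3.7,"dz": 0.5,"wx": 0,"wy": 0,"wz": 1.2},{"dx": 1.5,"dy": 3.7,"dz": 0.5,"wx": 0,"wy": 0,"wz": 1.2},{"dx": 1.5,"dy": 3.6,"dz": 0.5,"wx": 0,"wy": 0,"wz": 1.2},{"dx": 1.6,"dy": 3.6,"dz": 0.5,"wx": 0,"wy": 0,"wz": 1.2},{"dx": 1.7,"dy": 3.6,"dz": 0.5,"wx": 0,"wy": 0,"wz": 1.2},{"dx": 1.8,"dy": 3.5,"dz": 0.5,"wx": 0,"wy": 0,"wz": 1.2},{"dx": 1.8,"dy": 3.5,"dz": 0.5,"wx": 0,"wy": 0,"wz": 1.2},{"dx": 1.9,"dy": 3.5,"dz": 0.5,"wx": 0,"wy": 0,"wz": 1.2},{"dx": 2.0,"dy": 3.4,"dz": 0.5,"wx": 0,"wy": 0,"wz": 1.2},{"dx": 2.1,"dy": 3.4,"dz": 0.5,"wx": 0,"wy": 0,"wz": 1.2},{"dx": 2.1,"dy": 3.3,"dz": 0.5,"wx": -0.3,"wy": 0,"wz": 1.2}])

```text
time: 4.52
ee_pos: [0.5949, -0.2123, 0.2974]
ee_rot: [-0.002, 0.969, -0.249, -0.002]
contact_force: [0.6, -0.1, -0.1]
opening: 0.0942
gripper_force: 0.0
```

arm_command(increments=[{"dx": 0,"dy": 0,"dz": 4,"wx": 0,"wy": 0,"wz": 0},{"dx": 0,"dy": 0,"dz": 2,"wx": 0,"wy": 0,"wz": 0},{"dx": 0,"dy": 0,"dz": 0,"wx": 0,"wy": 0,"wz": 0},{"dx": 0,"dy": 0,"dz": 0,"wx": 0,"wy": 0,"wz": 0}])

```text
time: 4.85
ee_pos: [0.5944, -0.2102, 0.2368]
ee_rot: [-0.002, 0.969, -0.248, -0.003]
contact_force: [-0.2, 0.9, 0.1]
opening: 0.0938
gripper_force: 0.0
```

Run:
```python
from h import *
o=manip.get_obs(); s=manip.snapshot("wrist"); save(s,"w1"); np.savez("w1",**s,o=o); P=world(s,o)
print(s["hand_eye"].round(3))
Z=P[...,2]; ok=s["range_z"]>0
def rect(m): return cv2.minAreaRect(P[m][:,:2].astype(np.float32)), m.sum()
print("block",rect(ok&(Z>.045)&(Z<.056)&(np.hypot(P[...,0]-.598,P[...,1]+.218)<.07)))
print("bed",rect(ok&(Z>.014)&(Z<.026)&(np.hypot(P[...,0]-.603,P[...,1]+.257)<.125)))
rows(.598,-.218,.03,-119,1)
```

```text
[[-0.    -0.958 -0.285  0.084]
 [ 1.    -0.    -0.     0.002]
 [-0.    -0.285  0.958 -0.205]
 [ 0.     0.     0.     1.   ]]
block (((0.5963329076766968, -0.2196635752916336), (0.05495864897966385, 0.10008097440004349), 61.79838943481445), np.int64(3200))
bed (((0.6012778282165527, -0.25822868943214417), (0.16519136726856232, 0.16554434597492218), 60.90684509277344), np.int64(10149))
rv deg [-0.1  0.2  0.3] pos [ 0.5955 -0.2105  0.2387] yaw -118.74 j [-0.45  0.34  1.27  0.    1.53  1.62] t 4.9
0 [ 0.64  0.58 20.86] [-0.13  0.16  0.26]
```

View pics/w1.png

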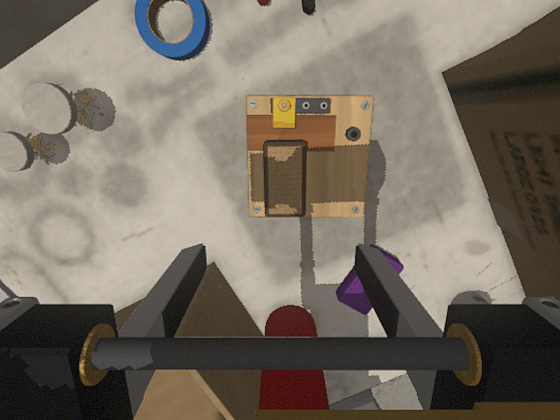

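The wrist view shows the jig unobstructed: block (285,178), clip (284,108), pivot head (353,133). The extinguisher top is at (290,330), beneath the arm. I'll descend in steps.

arm_command(increments=[{"dx": 0.5,"dy": 0.75,"dz": 3,"wx": 0,"wy": 0,"wz": -0.5},{"dx": 0,"dy": 0,"dz": 4,"wx": 0,"wy": 0,"wz": 0},{"dx": 0,"dy": 0,"dz": 4,"wx": 0,"wy": 0,"wz": 0},{"dx": 0,"dy": 0,"dz": 2,"wx": 0,"wy": 0,"wz": 0},{"dx": 0,"dy": 0,"dz": 0,"wx": 0,"wy": 0,"wz": 0},{"dx": 0,"dy": 0,"dz": 0,"wx": 0,"wy": 0,"wz": 0}])

```text
time: 5.4
ee_pos: [0.5966, -0.2195, 0.1093]
ee_rot: [-0.001, 0.97, -0.244, -0.001]
contact_force: [0.3, 1.0, 0.8]
opening: 0.0941
gripper_force: 0.0
```

Run:
```python
from h import *
rows(.5963,-.2195,.026,-118.3,1)
s=manip.snapshot("scene"); save(s,"s2"); P=world(s)
for a in np.arange(.2,.62,.05):
    m=(s["range_z"]>0)&(abs(P[...,0]-a)<.02)&(P[...,1]<.1)&(P[...,1]>-.32)&(P[...,2]>.34); print(a.round(2),m.sum(),np.c_[P[m].min(0),P[m].max(0)].round(3).tolist() if m.any() else "")
```

```text
rv deg [-0.1  0.1  0.1] pos [ 0.5966 -0.2195  0.1093] yaw -118.23 j [-0.46  0.41  1.48  0.    1.25  1.6 ] t 5.4
0 [-0.01  0.03  8.33] [-0.12  0.1   0.07]
0.2 4156 [[0.18, 0.22], [-0.114, 0.1], [0.374, 0.694]]
0.25 3574 [[0.23, 0.27], [-0.121, 0.1], [0.514, 0.684]]
0.3 992 [[0.28, 0.32], [-0.137, 0.025], [0.608, 0.668]]
0.35 896 [[0.33, 0.37], [-0.161, -0.065], [0.57, 0.658]]
0.4 1026 [[0.38, 0.42], [-0.196, -0.093], [0.546, 0.646]]
0.45 196 [[0.43, 0.47], [-0.221, -0.079], [0.55, 0.624]]
0.5 82 [[0.482, 0.52], [-0.247, -0.223], [0.537, 0.568]]
0.55 2351 [[0.53, 0.57], [-0.283, -0.194], [0.34, 0.568]]
0.6 323 [[0.58, 0.611], [-0.288, -0.184], [0.34, 0.569]]
```

View pics/s2.png

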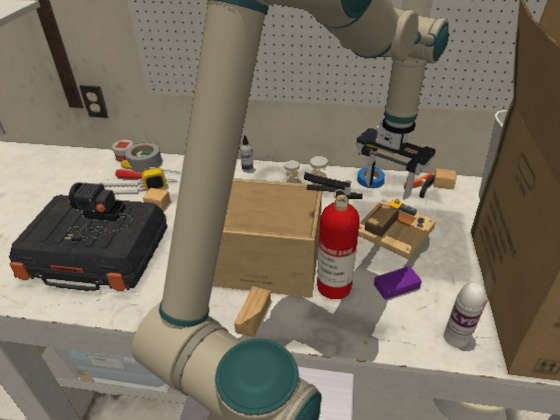

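The forearm passes at about z 0.55 near the extinguisher, so there is plenty of clearance. I'll grasp the block.

arm_command(increments=[{"dx": 0,"dy": 0,"dz": 3,"wx": 0,"wy": 0,"wz": 0},{"dx": 0,"dy": 0,"dz": 3,"wx": 0,"wy": 0,"wz": 0},{"dx": 0,"dy": 0,"dz": 2.2,"wx": 0,"wy": 0,"wz": 0},{"dx": 0,"dy": 0,"dz": 0,"wx": 0,"wy": 0,"wz": 0},{"dx": 0,"dy": 0,"dz": 0,"wx": 0,"wy": 0,"wz": 0}])

```text
time: 5.87
ee_pos: [0.5969, -0.2201, 0.0278]
ee_rot: [-0.001, 0.97, -0.244, -0.0]
contact_force: [0.8, 0.2, 0.8]
opening: 0.0942
gripper_force: 0.0
```

arm_command(increments=[{"dx": 0,"dy": 0,"dz": 0,"wx": 0,"wy": 0,"wz": 0},{"dx": 0,"dy": 0,"dz": 0,"wx": 0,"wy": 0,"wz": 0},{"dx": 0,"dy": 0,"dz": 0,"wx": 0,"wy": 0,"wz": 0},{"dx": 0,"dy": 0,"dz": 0,"wx": 0,"wy": 0,"wz": 0},{"dx": 0,"dy": 0,"dz": 0,"wx": 0,"wy": 0,"wz": 0},{"dx": 0,"dy": 0,"dz": 0,"wx": 0,"wy": 0,"wz": 0}], fingers=4.5, force=15)

```text
time: 6.37
ee_pos: [0.5955, -0.2197, 0.0263]
ee_rot: [-0.001, 0.97, -0.244, -0.001]
contact_force: [0.2, 0.9, -0.4]
opening: 0.0578
gripper_force: 0.0
```

arm_command(increments=[{"dx": 0,"dy": 0,"dz": 0,"wx": 0,"wy": 0,"wz": 0},{"dx": 0,"dy": 0,"dz": 0,"wx": 0,"wy": 0,"wz": 0},{"dx": 0,"dy": 0,"dz": 0,"wx": 0,"wy": 0,"wz": 0},{"dx": 0,"dy": 0,"dz": -2,"wx": 0,"wy": 0,"wz": 0},{"dx": 0,"dy": 0,"dz": -4,"wx": 0,"wy": 0,"wz": 0},{"dx": 0,"dy": 0,"dz": -4,"wx": 0,"wy": 0,"wz": 0}])

```text
time: 6.87
ee_pos: [0.594, -0.2192, 0.125]
ee_rot: [-0.002, 0.97, -0.244, -0.004]
contact_force: [0.4, 0.3, 0.8]
opening: 0.0452
gripper_force: 0.0
```

Run:
```python
from h import *
rows(.64,.04,.14,-90,8)
```

```text
rv deg [ -0.2   0.4 -28.3] pos [ 0.594  -0.2192  0.125 ] yaw -118.3 j [-0.46  0.4   1.46  0.    1.29  1.6 ] t 6.8667
0 [-1.03 -3.13 -0.17] [-0.03  0.06 -3.54]
1 [-0.84 -3.18 -0.18] [-0.03  0.06 -3.54]
2 [-0.64 -3.23 -0.18] [-0.03  0.06 -3.54]
3 [-0.44 -3.26 -0.18] [-0.03  0.06 -3.54]
4 [-0.23 -3.28 -0.18] [-0.03  0.06 -3.54]
5 [-0.03 -3.29 -0.18] [-0.03  0.06 -3.54]
6 [ 0.17 -3.29 -0.18] [-0.03  0.06 -3.54]
7 [ 0.37 -3.27 -0.19] [-0.03  0.06 -3.54]
```

The fingers closed past 55 mm with no grip force, so I'm looking again.

Run:
```python
from h import *
o=manip.get_obs(); s=manip.snapshot("wrist"); save(s,"w2"); P=world(s,o); np.savez("w2",**s,o=o)
Z=P[...,2]; ok=s["range_z"]>0
m=ok&(Z>.045)&(Z<.056)&(np.hypot(P[...,0]-.598,P[...,1]+.218)<.08); print(m.sum()); print(cv2.minAreaRect(P[m][:,:2].astype(np.float32)))
print(o["opening"],o["gripper_force"])
```

```text
5778
((0.5969027876853943, -0.21980154514312744), (0.0549660325050354, 0.09909157454967499), 61.791114807128906)
0.045245239168102656 0.0
```

View pics/w2.png

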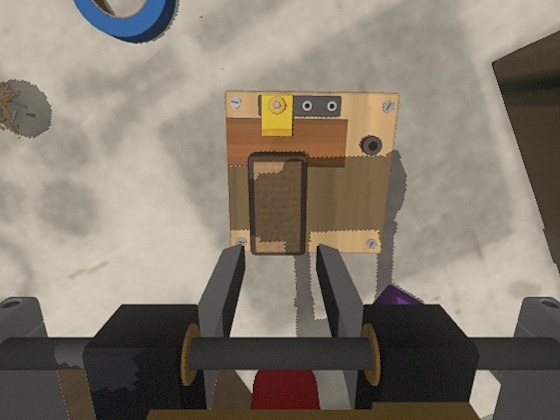

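The block is unmoved at (277,205), so the grip had not built up before the lift. I'll retry with a smaller finger target, waiting for force before lifting.

arm_command(increments=[{"dx": 0,"dy": 0,"dz": 0,"wx": 0,"wy": 0,"wz": 0},{"dx": 0,"dy": 0,"dz": 0,"wx": 0,"wy": 0,"wz": 0},{"dx": 0,"dy": 0,"dz": 0,"wx": 0,"wy": 0,"wz": 0},{"dx": 0,"dy": 0,"dz": 0,"wx": 0,"wy": 0,"wz": 0},{"dx": 0,"dy": 0,"dz": 0,"wx": 0,"wy": 0,"wz": 0},{"dx": 0,"dy": 0,"dz": 0,"wx": 0,"wy": 0,"wz": 0},{"dx": 0,"dy": 0,"dz": 0,"wx": 0,"wy": 0,"wz": 0},{"dx": 0,"dy": 0,"dz": 0,"wx": 0,"wy": 0,"wz": 0}], fingers=9.4)

```text
time: 7.58
ee_pos: [0.5953, -0.2198, 0.1253]
ee_rot: [-0.001, 0.97, -0.244, -0.002]
contact_force: [-1.0, -0.2, 0.2]
opening: 0.093
gripper_force: 0.0
```

arm_command(increments=[{"dx": 0,"dy": 0,"dz": 4,"wx": 0,"wy": 0,"wz": 0},{"dx": 0,"dy": 0,"dz": 4,"wx": 0,"wy": 0,"wz": 0},{"dx": 0,"dy": 0,"dz": 2,"wx": 0,"wy": 0,"wz": 0},{"dx": 0,"dy": 0,"dz": 0,"wx": 0,"wy": 0,"wz": 0},{"dx": 0,"dy": 0,"dz": 0,"wx": 0,"wy": 0,"wz": 0}])

```text
time: 8.0
ee_pos: [0.5947, -0.2193, 0.025]
ee_rot: [-0.002, 0.97, -0.244, -0.003]
contact_force: [1.1, 0.8, 0.2]
opening: 0.0942
gripper_force: 0.0
```

arm_command(increments=[{"dx": 0,"dy": 0,"dz": 0,"wx": 0,"wy": 0,"wz": 0},{"dx": 0,"dy": 0,"dz": 0,"wx": 0,"wy": 0,"wz": 0},{"dx": 0,"dy": 0,"dz": 0,"wx": 0,"wy": 0,"wz": 0},{"dx": 0,"dy": 0,"dz": 0,"wx": 0,"wy": 0,"wz": 0},{"dx": 0,"dy": 0,"dz": 0,"wx": 0,"wy": 0,"wz": 0},{"dx": 0,"dy": 0,"dz": 0,"wx": 0,"wy": 0,"wz": 0},{"dx": 0,"dy": 0,"dz": 0,"wx": 0,"wy": 0,"wz": 0},{"dx": 0,"dy": 0,"dz": 0,"wx": 0,"wy": 0,"wz": 0},{"dx": 0,"dy": 0,"dz": 0,"wx": 0,"wy": 0,"wz": 0},{"dx": 0,"dy": 0,"dz": 0,"wx": 0,"wy": 0,"wz": 0}], fingers=2, force=20)

```text
time: 8.83
ee_pos: [0.5953, -0.2196, 0.0258]
ee_rot: [-0.001, 0.97, -0.244, -0.001]
contact_force: [0.4, 0.3, -0.1]
opening: 0.0308
gripper_force: 0.0
```

Run:
```python
from h import *
o=manip.get_obs(); s=manip.snapshot("wrist"); save(s,"w3"); P=world(s,o); np.savez("w3",**s,o=o)
t=manip.snapshot("scene"); np.savez("s3",**t)
a=cv2.resize(t["image"][120:280,340:460],None,fx=2.6,fy=2.6,interpolation=cv2.INTER_CUBIC)
b=cv2.resize(s["image"],(480,360)); c=np.zeros((420,800,3),np.uint8); c[:360,:480]=b; c[:416,480:480+312]=a[:416,:312]; cv2.imwrite("pics/c3.png",c[:,:,::-1])
```

```text
(no output)
```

View pics/c3.png

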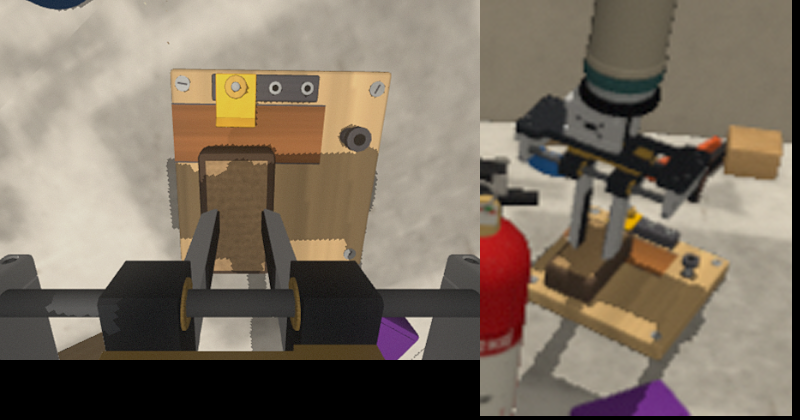

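Run:
```python
from h import *
o=manip.get_obs(); print(o["opening"],o["gripper_force"],o["ee_pos"],o["joint_pos"].round(3),o["contact_force"])
s=dict(np.load("w3.npz",allow_pickle=True)); oo=s["o"].item(); P=world(s,oo); print(s["intrinsics"][0])
for n,(u,v) in dict(tipL=(248,252),tipL2=(238,262),tipR=(312,252),tipR2=(320,262),mid=(280,255),blocktop=(280,200),bed=(380,240),bench=(480,200),pivot=(415,161)).items(): print(n,s["image"][v,u],s["range_z"][v,u].round(4),P[v,u].round(4))
t=dict(np.load("s3.npz")); Q=world(t)
m=(np.hypot(Q[...,0]-.596,Q[...,1]+.2195)<.1)&(Q[...,2]>.02)&(Q[...,2]<.12)
a=np.radians(-118.3); e=np.array([np.cos(a),np.sin(a)]); f=np.array([-e[1],e[0]])
for z in np.arange(.03,.12,.01):
    k=m&(abs(Q[...,2]-z)<.005); d=Q[k][:,:2]-[.596,-.2195]; 
    if len(d): print(z.round(2),k.sum(),"jx",np.percentile(d@e,[2,50,98]).round(3),"jy",np.percentile(d@f,[2,50,98]).round(3))
```

```text
0.02279144406580879 0.0 [ 0.59522459 -0.2195946   0.02575294] [-0.464  0.48   1.589  0.002  1.076  1.599] [-0.74866114  0.33272486  0.22218933]
[309.322505     0.         280.12885108]
tipL [90 86 82] 0.1792 [ 0.6119 -0.2094  0.0656]
tipL2 [91 87 81] 0.1678 [ 0.6135 -0.2054  0.0777]
tipR [94 90 88] 0.1803 [ 0.5939 -0.2419  0.0646]
tipR2 [93 91 86] 0.1679 [ 0.5924 -0.2446  0.0776]
mid [104  85  60] 0.1951 [ 0.5957 -0.2217  0.0515]
blocktop [106  85  60] 0.1849 [ 0.6272 -0.2387  0.0514]
bed [125 103  72] 0.2253 [ 0.5591 -0.2846  0.0206]
bench [169 159 147] 0.2366 [ 0.5432 -0.367   0.0011]
pivot [56 50 41] 0.1876 [ 0.6078 -0.3211  0.0418]
0.03 161 jx [-0.026  0.025  0.077] jy [-0.052  0.01   0.09 ]
0.04 165 jx [-0.023  0.019  0.085] jy [-0.051  0.025  0.096]
0.05 388 jx [-0.025 -0.     0.026] jy [-0.05  -0.017  0.05 ]
0.06 48 jx [-0.023 -0.008  0.026] jy [-0.044 -0.008  0.034]
0.07 38 jx [-0.024 -0.012  0.027] jy [-0.012 -0.008  0.006]
0.08 38 jx [-0.022  0.002  0.028] jy [-0.012 -0.008  0.006]
0.09 42 jx [-0.023  0.017  0.027] jy [-0.013 -0.009  0.005]
0.1 43 jx [-0.022 -0.011  0.028] jy [-0.012 -0.009  0.009]
0.11 41 jx [-0.023 -0.011  0.027] jy [-0.012 -0.008  0.006]
```

The fingers appear inside the block with no contact. I'll close fully and see whether they ever stop on anything.

arm_command(increments=[{"dx": 0,"dy": 0,"dz": 0,"wx": 0,"wy": 0,"wz": 0},{"dx": 0,"dy": 0,"dz": 0,"wx": 0,"wy": 0,"wz": 0},{"dx": 0,"dy": 0,"dz": 0,"wx": 0,"wy": 0,"wz": 0},{"dx": 0,"dy": 0,"dz": 0,"wx": 0,"wy": 0,"wz": 0},{"dx": 0,"dy": 0,"dz": 0,"wx": 0,"wy": 0,"wz": 0},{"dx": 0,"dy": 0,"dz": 0,"wx": 0,"wy": 0,"wz": 0}], fingers=0, force=20)

```text
time: 9.43
ee_pos: [0.5953, -0.2196, 0.0258]
ee_rot: [-0.001, 0.97, -0.244, -0.001]
contact_force: [-0.2, -0.1, -0.5]
opening: 0.0005
gripper_force: 0.0
```

Run:
```python
from h import *
o=manip.get_obs(); print(o["time"],o["opening"],o["gripper_force"],o["ee_pos"],o["contact_force"],o["ft_torque"],o["effort"].round(2))
s=manip.snapshot("wrist"); P=world(s,o); Z=P[...,2]
m=(s["range_z"]>0)&(Z>.045)&(Z<.056)&(np.hypot(P[...,0]-.598,P[...,1]+.218)<.08); print(m.sum(), cv2.minAreaRect(P[m][:,:2].astype(np.float32)))
```

```text
9.4333 0.0005350741143356057 0.0 [ 0.59527087 -0.21960496  0.02582804] [-0.24864677 -0.09182026 -0.53007237] [ 0.00313428  0.12670757 -0.00772405] [ 0.000e+00 -4.867e+01 -2.036e+01  2.000e-02 -6.000e-02 -0.000e+00]
8089 ((0.6020469069480896, -0.22249644994735718), (0.05515751987695694, 0.08771751821041107), 61.93280792236328)
```

arm_command(increments=[{"dx": 0,"dy": 0.5,"dz": 0,"wx": 0,"wy": 0,"wz": 0},{"dx": 0,"dy": 0.5,"dz": 0,"wx": 0,"wy": 0,"wz": 0},{"dx": 0,"dy": 0.5,"dz": 0,"wx": 0,"wy": 0,"wz": 0},{"dx": 0,"dy": 0,"dz": 0,"wx": 0,"wy": 0,"wz": 0}])

```text
time: 9.82
ee_pos: [0.5876, -0.2339, 0.0258]
ee_rot: [-0.001, 0.97, -0.245, -0.001]
contact_force: [0.1, 0.1, 0.8]
opening: 0.0004
gripper_force: 0.0
```

Run:
```python
from h import *
o=manip.get_obs(); print(o["time"],o["opening"],o["gripper_force"],o["ee_pos"],o["contact_force"])
t=manip.snapshot("top"); P=world(t); Z=P[...,2]
m=(Z>.045)&(Z<.056)&(np.hypot(P[...,0]-.598,P[...,1]+.218)<.08); print(m.sum(), cv2.minAreaRect(P[m][:,:2].astype(np.float32)))
s=manip.snapshot("wrist"); P=world(s,o); Z=P[...,2]
m=(Z>.045)&(Z<.056)&(np.hypot(P[...,0]-.598,P[...,1]+.218)<.08); print(m.sum(), cv2.minAreaRect(P[m][:,:2].astype(np.float32)))
```

```text
9.8167 0.00040876031455878693 0.0 [ 0.58756194 -0.23393956  0.02579638] [0.13975443 0.08175767 0.79557861]
518 ((0.5868855118751526, -0.2125403881072998), (0.055231109261512756, 0.07432760298252106), 62.6409912109375)
8702 ((0.6020848155021667, -0.22303229570388794), (0.055205799639225006, 0.0871848315000534), 62.071651458740234)
```

The block neither moves nor pushes back. I'll test whether the fingers make contact with the bed at all, pressing gently.

arm_command(increments=[{"dx": 0,"dy": 0,"dz": 0.3,"wx": 0,"wy": 0,"wz": 0},{"dx": 0,"dy": 0,"dz": 0.2,"wx": 0,"wy": 0,"wz": 0},{"dx": 0,"dy": 0,"dz": 0.1,"wx": 0,"wy": 0,"wz": 0},{"dx": 0,"dy": 0,"dz": 0.1,"wx": 0,"wy": 0,"wz": 0},{"dx": 0,"dy": 0,"dz": 0.1,"wx": 0,"wy": 0,"wz": 0},{"dx": 0,"dy": 0,"dz": 0,"wx": 0,"wy": 0,"wz": 0}])

```text
time: 10.42
ee_pos: [0.5885, -0.2333, 0.0252]
ee_rot: [-0.0, 0.97, -0.244, 0.0]
contact_force: [-9.8, 3.7, 35.9]
opening: 0.0008
gripper_force: 18.0
```

arm_command(increments=[{"dx": 0,"dy": 0,"dz": -1.5,"wx": 0,"wy": 0,"wz": 0},{"dx": 0,"dy": 0,"dz": -2.5,"wx": 0,"wy": 0,"wz": 0},{"dx": 0,"dy": 0,"dz": -3,"wx": 0,"wy": 0,"wz": 0},{"dx": 0,"dy": 0,"dz": 0,"wx": 0,"wy": 0,"wz": 0}])

```text
time: 10.75
ee_pos: [0.5922, -0.2347, 0.0939]
ee_rot: [-0.0, 0.97, -0.244, 0.004]
contact_force: [0.5, -0.5, 0.7]
opening: 0.0005
gripper_force: 0.0
```

Run:
```python
from h import *
for f in("w2","w3","w1"):
    s=dict(np.load(f+".npz",allow_pickle=True)); o=s["o"].item(); P=world(s,o); q=o["ee_rot"]; Rm=R.from_quat([q[1],q[2],q[3],q[0]]).as_matrix()
    T=(P-o["ee_pos"])@Rm   # tool coords
    m=(s["range_z"]>0)&(abs(T[...,0])<.02)&(abs(T[...,1])<.06)&(T[...,2]<.02)&(T[...,2]>-.08)
    h=np.histogram(T[m][:,2],np.arange(-.08,.021,.005)); print(f,o["ee_pos"].round(4),h[0].tolist())
o=manip.get_obs(); t=manip.snapshot("scene"); Q=world(t); print(o["ee_pos"],o["time"])
m=(np.hypot(Q[...,0]-o["ee_pos"][0],Q[...,1]-o["ee_pos"][1])<.016)&(Q[...,2]>.06)&(Q[...,2]<.16)
print("scene finger z",np.histogram(Q[m][:,2],np.arange(.05,.16,.005))[0].tolist())
s=manip.snapshot("wrist"); P=world(s,o); Z=P[...,2]
m=(Z>.045)&(Z<.056)&(np.hypot(P[...,0]-.598,P[...,1]+.218)<.08); print(m.sum(), cv2.minAreaRect(P[m][:,:2].astype(np.float32)))
```

```text
w2 [ 0.594  -0.2192  0.125 ] [409, 378, 330, 312, 290, 255, 244, 218, 200, 169, 84, 0, 0, 0, 0, 0, 0, 0, 0, 0]
w3 [ 0.5953 -0.2196  0.0258] [384, 335, 312, 290, 241, 239, 206, 215, 188, 126, 3254, 368, 5, 0, 0, 0, 1722, 1502, 0, 0]
w1 [ 0.5944 -0.2102  0.2368] [538, 478, 433, 405, 359, 338, 310, 287, 258, 225, 141, 1, 0, 0, 0, 0, 0, 0, 0, 0]
[ 0.59215543 -0.23473345  0.09389337] 10.75
scene finger z [0, 0, 0, 0, 0, 0, 0, 0, 0, 0, 0, 0, 0, 1, 6, 11, 19, 17, 19, 17, 18]
6084 ((0.598775327205658, -0.22058352828025818), (0.055054984986782074, 0.09847048670053482), 61.640750885009766)
```

Fingertips end about 26 mm short of the reported TCP. The wrist depth, scene depth and the touch on the block top (reported 0.0252 against a true 0.051) all agree on this. From here I'll use an offset of about 25.7 mm, after checking for a lateral offset.

Run:
```python
from h import *
o=manip.get_obs(); s=manip.snapshot("wrist"); P=world(s,o); q=o["ee_rot"]; Rm=R.from_quat([q[1],q[2],q[3],q[0]]).as_matrix(); T=(P-o["ee_pos"])@Rm
for f in (None,"w2"):
    if f: s=dict(np.load("w2.npz",allow_pickle=True)); o=s["o"].item(); q=o["ee_rot"]; T=(world(s,o)-o["ee_pos"])@R.from_quat([q[1],q[2],q[3],q[0]]).as_matrix()
    for a,b in((-.06,-.045),(-.045,-.035),(-.035,-.029),(-.029,-.02)):
        m=(s["range_z"]>0)&(abs(T[...,0])<.03)&(abs(T[...,1])<.05)&(T[...,2]>a)&(T[...,2]<b); print(a,m.sum(),"x",np.percentile(T[m][:,0],[2,50,98]).round(4),"y",np.percentile(T[m][:,1],[1,99]).round(4),"z",np.percentile(T[m][:,2],99).round(4))
print(manip.get_obs()["contact_force"]); rows(.5968,-.2195,.0015,-118.2,1)
```

```text
-0.06 558 x [0.0074 0.0091 0.0097] y [-0.0102  0.0139] z -0.0452
-0.045 307 x [0.0074 0.0091 0.0097] y [-0.0099  0.0139] z -0.0352
-0.035 126 x [0.0075 0.009  0.0096] y [-0.009   0.0122] z -0.0291
-0.029 31 x [0.0072 0.0088 0.0096] y [-0.0032  0.0071] z -0.0253
-0.06 789 x [-0.0067  0.0089  0.0096] y [-0.0323  0.036 ] z -0.0452
-0.045 418 x [-0.0074  0.0089  0.0097] y [-0.0321  0.0358] z -0.0351
-0.035 189 x [-0.0069  0.0087  0.0095] y [-0.0309  0.0344] z -0.0291
-0.029 64 x [-0.008   0.0076  0.0094] y [-0.0251  0.0293] z -0.0253
[-0.23117892  0.94521967 -0.28185723]
rv deg [-0.1  0.2 -0.1] pos [ 0.5881 -0.2328  0.0877] yaw -118.29 j [-0.49  0.42  1.52  0.    1.21  1.58] t 10.9
0 [ 0.17 -1.56  8.62] [-0.11  0.19 -0.09]
```

arm_command(increments=[{"dx": 0.1,"dy": -0.9,"dz": 0,"wx": 0,"wy": 0,"wz": 0},{"dx": 0,"dy": -0.9,"dz": 0,"wx": 0,"wy": 0,"wz": 0},{"dx": 0,"dy": 0,"dz": 0,"wx": 0,"wy": 0,"wz": 0},{"dx": 0,"dy": 0,"dz": 0,"wx": 0,"wy": 0,"wz": 0},{"dx": 0,"dy": 0,"dz": 0,"wx": 0,"wy": 0,"wz": 0},{"dx": 0,"dy": 0,"dz": 0,"wx": 0,"wy": 0,"wz": 0},{"dx": 0,"dy": 0,"dz": 0,"wx": 0,"wy": 0,"wz": 0},{"dx": 0,"dy": 0,"dz": 0,"wx": 0,"wy": 0,"wz": 0},{"dx": 0,"dy": 0,"dz": 0,"wx": 0,"wy": 0,"wz": 0},{"dx": 0,"dy": 0,"dz": 0,"wx": 0,"wy": 0,"wz": 0},{"dx": 0,"dy": 0,"dz": 0,"wx": 0,"wy": 0,"wz": 0},{"dx": 0,"dy": 0,"dz": 0,"wx": 0,"wy": 0,"wz": 0}], fingers=8.5)

```text
time: 11.9
ee_pos: [0.5977, -0.2177, 0.0879]
ee_rot: [-0.001, 0.97, -0.245, -0.001]
contact_force: [0.8, -0.0, -0.2]
opening: 0.0774
gripper_force: 0.0
```

arm_command(increments=[{"dx": 0,"dy": 0,"dz": 3,"wx": 0,"wy": 0,"wz": 0},{"dx": 0,"dy": 0,"dz": 3,"wx": 0,"wy": 0,"wz": 0},{"dx": 0,"dy": 0,"dz": 1.8,"wx": 0,"wy": 0,"wz": 0},{"dx": 0,"dy": 0,"dz": 0.8,"wx": 0,"wy": 0,"wz": 0},{"dx": 0,"dy": 0,"dz": 0,"wx": 0,"wy": 0,"wz": 0}])

```text
time: 12.32
ee_pos: [0.596, -0.2166, -0.0002]
ee_rot: [-0.002, 0.97, -0.244, -0.003]
contact_force: [0.4, -0.9, -0.5]
opening: 0.0852
gripper_force: 0.0
```

arm_command(increments=[{"dx": 0,"dy": 0,"dz": 0,"wx": 0,"wy": 0,"wz": 0},{"dx": 0,"dy": 0,"dz": 0,"wx": 0,"wy": 0,"wz": 0},{"dx": 0,"dy": 0,"dz": 0,"wx": 0,"wy": 0,"wz": 0},{"dx": 0,"dy": 0,"dz": 0,"wx": 0,"wy": 0,"wz": 0},{"dx": 0,"dy": 0,"dz": 0,"wx": 0,"wy": 0,"wz": 0},{"dx": 0,"dy": 0,"dz": 0,"wx": 0,"wy": 0,"wz": 0},{"dx": 0,"dy": 0,"dz": 0,"wx": 0,"wy": 0,"wz": 0}], fingers=3, force=15)

```text
time: 12.9
ee_pos: [0.5981, -0.2177, 0.0029]
ee_rot: [-0.001, 0.97, -0.244, -0.001]
contact_force: [0.3, 0.0, 5.6]
opening: 0.0545
gripper_force: 15.0
```

Gripped (54.5 mm, 15 N). I'll lift it and carry it to the free bench.

arm_command(increments=[{"dx": 0,"dy": 0,"dz": -2,"wx": 0,"wy": 0,"wz": 0},{"dx": 0,"dy": 0,"dz": -3,"wx": 0,"wy": 0,"wz": 0},{"dx": 0,"dy": 0,"dz": -3,"wx": 0,"wy": 0,"wz": 0},{"dx": 0,"dy": 0,"dz": -2,"wx": 0,"wy": 0,"wz": 0},{"dx": 0,"dy": 0,"dz": 0,"wx": 0,"wy": 0,"wz": 0}])

```text
time: 13.32
ee_pos: [0.6008, -0.2191, 0.1068]
ee_rot: [-0.0, 0.97, -0.244, 0.003]
contact_force: [1.0, -0.2, 0.6]
opening: 0.0548
gripper_force: 15.0
```

arm_command(increments=[{"dx": -1.0,"dy": -3.1,"dz": 0,"wx": 0,"wy": 0,"wz": -3.5},{"dx": -0.8,"dy": -3.2,"dz": 0,"wx": 0,"wy": 0,"wz": -3.5},{"dx": -0.6,"dy": -3.2,"dz": 0,"wx": 0,"wy": 0,"wz": -3.5},{"dx": -0.4,"dy": -3.3,"dz": 0,"wx": 0,"wy": 0,"wz": -3.5},{"dx": -0.2,"dy": -3.3,"dz": 0,"wx": 0,"wy": 0,"wz": -3.5},{"dx": 0,"dy": -3.3,"dz": 0,"wx": 0,"wy": 0,"wz": -3.5},{"dx": 0.2,"dy": -3.3,"dz": 0,"wx": 0,"wy": 0,"wz": -3.5},{"dx": 0.4,"dy": -3.3,"dz": 0,"wx": 0,"wy": 0,"wz": -3.5},{"dx": 0,"dy": 0,"dz": 0,"wx": 0,"wy": 0,"wz": 0},{"dx": 0,"dy": 0,"dz": 0,"wx": 0,"wy": 0,"wz": 0}])

```text
time: 14.15
ee_pos: [0.6459, 0.0432, 0.1009]
ee_rot: [-0.002, 1.0, -0.001, -0.002]
contact_force: [0.2, -0.2, -0.4]
opening: 0.0553
gripper_force: 15.0
```

Run:
```python
from h import *
o=manip.get_obs(); print(o["opening"],o["gripper_force"]); rows(.64,.04,-.016,-90,1)
```

```text
0.055272405053891215 14.99862402677536
rv deg [-0.2  0.3 -0.1] pos [0.6459 0.0432 0.1009] yaw -90.14 j [-0.04  0.44  1.46  0.    1.25  1.53] t 14.15
0 [-0.54  0.36 11.69] [-0.18  0.27 -0.14]
```

arm_command(increments=[{"dx": -0.5,"dy": 0.3,"dz": 3,"wx": 0,"wy": 0,"wz": 0},{"dx": 0,"dy": 0,"dz": 3,"wx": 0,"wy": 0,"wz": 0},{"dx": 0,"dy": 0,"dz": 2.5,"wx": 0,"wy": 0,"wz": 0},{"dx": 0,"dy": 0,"dz": 1.5,"wx": 0,"wy": 0,"wz": 0},{"dx": 0,"dy": 0,"dz": 1,"wx": 0,"wy": 0,"wz": 0},{"dx": 0,"dy": 0,"dz": 0.5,"wx": 0,"wy": 0,"wz": 0},{"dx": 0,"dy": 0,"dz": 0.1,"wx": 0,"wy": 0,"wz": 0},{"dx": 0,"dy": 0,"dz": 0,"wx": 0,"wy": 0,"wz": 0},{"dx": 0,"dy": 0,"dz": 0,"wx": 0,"wy": 0,"wz": 0}])

```text
time: 14.9
ee_pos: [0.6426, 0.0385, -0.0123]
ee_rot: [-0.002, 1.0, -0.003, 0.0]
contact_force: [-0.6, 0.2, -0.2]
opening: 0.0548
gripper_force: 15.0
```

arm_command(increments=[{"dx": 0,"dy": 0,"dz": 0.1,"wx": 0,"wy": 0,"wz": 0},{"dx": 0,"dy": 0,"dz": 0.1,"wx": 0,"wy": 0,"wz": 0},{"dx": 0,"dy": 0,"dz": 0.1,"wx": 0,"wy": 0,"wz": 0},{"dx": 0,"dy": 0,"dz": 0,"wx": 0,"wy": 0,"wz": 0},{"dx": 0,"dy": 0,"dz": 0,"wx": 0,"wy": 0,"wz": 0}])

```text
time: 15.32
ee_pos: [0.6416, 0.0389, -0.0163]
ee_rot: [-0.002, 1.0, -0.003, -0.001]
contact_force: [-0.6, -0.7, -0.8]
opening: 0.0549
gripper_force: 15.0
```

arm_command(increments=[{"dx": 0,"dy": 0,"dz": 0.1,"wx": 0,"wy": 0,"wz": 0},{"dx": 0,"dy": 0,"dz": 0.1,"wx": 0,"wy": 0,"wz": 0},{"dx": 0,"dy": 0,"dz": 0,"wx": 0,"wy": 0,"wz": 0},{"dx": 0,"dy": 0,"dz": 0,"wx": 0,"wy": 0,"wz": 0}])

```text
time: 15.65
ee_pos: [0.6418, 0.0389, -0.0171]
ee_rot: [-0.002, 1.0, -0.002, -0.001]
contact_force: [-2.2, -0.1, 6.4]
opening: 0.0548
gripper_force: 15.0
```

Touching the bench at 6 N. I'll release and lift, then move toward the plate.

arm_command(increments=[{"dx": 0,"dy": 0,"dz": 0,"wx": 0,"wy": 0,"wz": 0},{"dx": 0,"dy": 0,"dz": 0,"wx": 0,"wy": 0,"wz": 0},{"dx": 0,"dy": 0,"dz": 0,"wx": 0,"wy": 0,"wz": 0},{"dx": 0,"dy": 0,"dz": 0,"wx": 0,"wy": 0,"wz": 0},{"dx": 0,"dy": 0,"dz": 0,"wx": 0,"wy": 0,"wz": 0},{"dx": 0,"dy": 0,"dz": -1,"wx": 0,"wy": 0,"wz": 0},{"dx": 0,"dy": 0,"dz": -3,"wx": 0,"wy": 0,"wz": 0},{"dx": 0,"dy": 0,"dz": -4,"wx": 0,"wy": 0,"wz": 0},{"dx": 0,"dy": 0,"dz": -4,"wx": 0,"wy": 0,"wz": 0},{"dx": 0,"dy": 0,"dz": -4,"wx": 0,"wy": 0,"wz": 0},{"dx": 0,"dy": 0,"dz": -2,"wx": 0,"wy": 0,"wz": 0}], fingers=8.5)

```text
time: 16.57
ee_pos: [0.6444, 0.0382, 0.1681]
ee_rot: [-0.001, 1.0, -0.003, 0.003]
contact_force: [0.9, 0.1, 0.6]
opening: 0.0853
gripper_force: 0.0
```

Run:
```python
from h import *
rows(.61,.285,.16,-84,7)
```

```text
rv deg [-0.1 -0.4 -6.3] pos [0.6444 0.0382 0.1681] yaw -90.29 j [-0.05  0.38  1.37  0.    1.38  1.52] t 16.5667
0 [-0.51 -3.52  0.12] [-0.02 -0.06 -0.9 ]
1 [-0.46 -3.53  0.12] [-0.02 -0.06 -0.9 ]
2 [-0.4  -3.54  0.12] [-0.02 -0.06 -0.9 ]
3 [-0.34 -3.54  0.12] [-0.02 -0.06 -0.9 ]
4 [-0.29 -3.55  0.12] [-0.02 -0.06 -0.9 ]
5 [-0.23 -3.55  0.12] [-0.02 -0.06 -0.9 ]
6 [-0.18 -3.56  0.12] [-0.02 -0.06 -0.9 ]
```

arm_command(increments=[{"dx": -0.5,"dy": -3.5,"dz": 0.1,"wx": 0,"wy": 0,"wz": -0.9},{"dx": -0.5,"dy": -3.5,"dz": 0.1,"wx": 0,"wy": 0,"wz": -0.9},{"dx": -0.4,"dy": -3.5,"dz": 0.1,"wx": 0,"wy": 0,"wz": -0.9},{"dx": -0.3,"dy": -3.5,"dz": 0.1,"wx": 0,"wy": 0,"wz": -0.9},{"dx": -0.3,"dy": -3.6,"dz": 0.1,"wx": 0,"wy": 0,"wz": -0.9},{"dx": -0.2,"dy": -3.6,"dz": 0.1,"wx": 0,"wy": 0,"wz": -0.9},{"dx": -0.2,"dy": -3.6,"dz": 0.1,"wx": 0,"wy": -0.3,"wz": -0.9},{"dx": 0,"dy": 0,"dz": 0,"wx": 0,"wy": 0,"wz": 0},{"dx": 0,"dy": 0,"dz": 0,"wx": 0,"wy": 0,"wz": 0},{"dx": 0,"dy": 0,"dz": 0,"wx": 0,"wy": 0,"wz": 0}])

```text
time: 17.4
ee_pos: [0.6074, 0.2849, 0.1558]
ee_rot: [-0.001, 0.999, 0.053, -0.003]
contact_force: [0.1, -0.2, -0.0]
opening: 0.0849
gripper_force: 0.0
```

Run:
```python
from h import *
o=manip.get_obs(); s=manip.snapshot("wrist"); P=world(s,o); np.savez("w4",**s,o=o); im=s["image"]; Z=P[...,2]; save(s,"w4")
m=(s["range_z"]>0)&(Z>.006)&(Z<.0155)&(P[...,0]>.5)&(P[...,0]<.78)&(abs(P[...,1]-.285)<.08)
n,l,st,c=cv2.connectedComponentsWithStats(m.astype(np.uint8)); i=1+st[1:,4].argmax(); m=l==i
hsv=cv2.cvtColor(im,cv2.COLOR_RGB2HSV); red=m&((hsv[...,0]<10)|(hsv[...,0]>170))&(hsv[...,1]>110)
XY=P[...,:2].astype(np.float32)
print("red",red.sum(),cv2.minAreaRect(XY[red]))
print("plate",m.sum(),cv2.minAreaRect(XY[m]), st[i])
a=np.radians(6.2)
for k in range(3):
    e=np.array([np.cos(a),np.sin(a)]); f=np.array([-e[1],e[0]]); t=XY[red]@e; xs=XY[m]@e; ys=XY[m]@f; x0=np.percentile(t,99.5)-.170
    bd=(xs-x0>.03)&(xs-x0<.095); g=xs[bd]; L=[];U=[];C=[]
    for q in np.arange(.03,.095,.005):
        w=ys[(xs-x0>q)&(xs-x0<q+.005)]
        if len(w)>5: L.append((q,np.percentile(w,1)));U.append((q,np.percentile(w,99)))
    L=np.array(L);U=np.array(U); sl=(np.polyfit(L[:,0],L[:,1],1)[0]+np.polyfit(U[:,0],U[:,1],1)[0])/2; a+=np.arctan(sl)
yc=(L[:,1].mean()+U[:,1].mean())/2; print("ang",np.degrees(a),"width",(U-L)[:,1].mean(),"x0",x0,"extent",(np.percentile(xs,.3)-x0).round(4))
og=x0*e+yc*f; print("origin",og,"middle",og+.062*e)
rows(*(og+.062*e),-.02,np.degrees(a)-90,1)
```

```text
red 852 ((0.7203555107116699, 0.29211294651031494), (0.04238903522491455, 0.022515254095196724), 6.00777530670166)
plate 6038 ((0.6430916786193848, 0.2838212549686432), (0.19779737293720245, 0.050029996782541275), 6.061284065246582) [ 261   66   46  178 6038]
ang 5.551882569994118 width 0.04872887140285441 x0 0.5960667215683586 extent -0.026
origin [0.57196828 0.27681518] middle [0.63367742 0.28281364]
rv deg [-0.2  0.4  0.4] pos [0.6076 0.2842 0.1558] yaw -84.03 j [0.33 0.44 1.32 0.   1.39 1.8 ] t 17.45
0 [ 2.69  0.46 17.56] [-0.16  0.38  0.42]
```

View pics/w4.png

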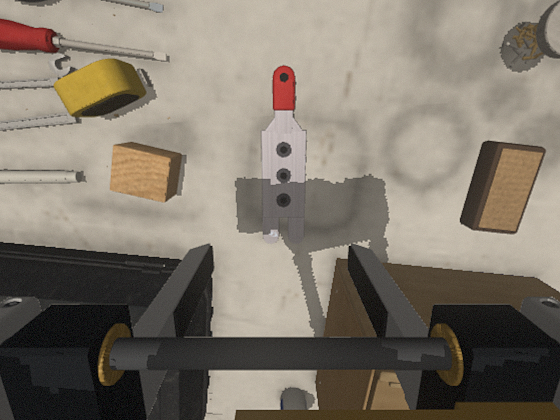

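The view shows the plate at (284,155): red tail end (284,75), slot ends near (284,235), angle about 6°. The sanding block lies flat on the bench at (503,187).

arm_command(increments=[{"dx": 1.3,"dy": 0.1,"dz": 3,"wx": -0.2,"wy": 0.3,"wz": 0},{"dx": 1.3,"dy": 0.1,"dz": 4,"wx": 0,"wy": 0,"wz": 0},{"dx": 0,"dy": 0,"dz": 4,"wx": 0,"wy": 0,"wz": 0},{"dx": 0,"dy": 0,"dz": 3,"wx": 0,"wy": 0,"wz": 0},{"dx": 0,"dy": 0,"dz": 1.5,"wx": 0,"wy": 0,"wz": 0},{"dx": 0,"dy": 0,"dz": 0,"wx": 0,"wy": 0,"wz": 0},{"dx": 0,"dy": 0,"dz": 0,"wx": 0,"wy": 0,"wz": 0},{"dx": 0,"dy": 0,"dz": 0,"wx": 0,"wy": 0,"wz": 0}])

```text
time: 18.12
ee_pos: [0.6347, 0.2854, 0.0026]
ee_rot: [-0.0, 0.999, 0.052, 0.001]
contact_force: [0.1, 0.1, 1.3]
opening: 0.0853
gripper_force: 0.0
```

Run:
```python
from h import *
rows(.6338,.2849,-.023,-84,1)
```

```text
rv deg [-0.  -0.1 -0.1] pos [0.6347 0.2854 0.0026] yaw -84.07 j [0.32 0.58 1.47 0.   1.1  1.79] t 18.1167
0 [-0.1   0.04  2.56] [-0.03 -0.08 -0.07]
```

arm_command(increments=[{"dx": 0,"dy": 0,"dz": 1.2,"wx": 0,"wy": 0,"wz": 0},{"dx": 0,"dy": 0,"dz": 0.8,"wx": 0,"wy": 0,"wz": 0},{"dx": 0,"dy": 0,"dz": 0.4,"wx": 0,"wy": 0,"wz": 0},{"dx": 0,"dy": 0,"dz": 0.1,"wx": 0,"wy": 0,"wz": 0},{"dx": 0,"dy": 0,"dz": 0,"wx": 0,"wy": 0,"wz": 0},{"dx": 0,"dy": 0,"dz": 0,"wx": 0,"wy": 0,"wz": 0},{"dx": 0,"dy": 0,"dz": 0,"wx": 0,"wy": 0,"wz": 0}])

```text
time: 18.7
ee_pos: [0.6331, 0.2861, -0.0242]
ee_rot: [-0.0, 0.999, 0.052, -0.001]
contact_force: [-0.5, -0.8, -0.2]
opening: 0.085
gripper_force: 0.0
```

arm_command(increments=[{"dx": 0,"dy": 0,"dz": 0,"wx": 0,"wy": 0,"wz": 0},{"dx": 0,"dy": 0,"dz": 0,"wx": 0,"wy": 0,"wz": 0},{"dx": 0,"dy": 0,"dz": 0,"wx": 0,"wy": 0,"wz": 0},{"dx": 0,"dy": 0,"dz": 0,"wx": 0,"wy": 0,"wz": 0},{"dx": 0,"dy": 0,"dz": 0,"wx": 0,"wy": 0,"wz": 0},{"dx": 0,"dy": 0,"dz": 0,"wx": 0,"wy": 0,"wz": 0},{"dx": 0,"dy": 0,"dz": 0,"wx": 0,"wy": 0,"wz": 0},{"dx": 0,"dy": 0,"dz": 0,"wx": 0,"wy": 0,"wz": 0}], fingers=3, force=35)

```text
time: 19.37
ee_pos: [0.6329, 0.2858, -0.0243]
ee_rot: [0.0, 0.999, 0.052, -0.001]
contact_force: [-0.4, -1.2, 0.2]
opening: 0.0497
gripper_force: 35.0
```

Plate gripped (49.7 mm, 35 N). I'll lift it, measure it in the hand, and work out the pivot from the close wrist views.

arm_command(increments=[{"dx": 0,"dy": 0,"dz": -1,"wx": 0,"wy": 0,"wz": 0},{"dx": 0,"dy": 0,"dz": -2,"wx": 0,"wy": 0,"wz": 0},{"dx": 0,"dy": 0,"dz": -3,"wx": 0,"wy": 0,"wz": 0},{"dx": 0,"dy": 0,"dz": -4,"wx": 0,"wy": 0,"wz": 0},{"dx": 0,"dy": 0,"dz": -4,"wx": 0,"wy": 0,"wz": 0},{"dx": 0,"dy": 0,"dz": -4,"wx": 0,"wy": 0,"wz": 0},{"dx": 0,"dy": 0,"dz": -4,"wx": 0,"wy": 0,"wz": 0},{"dx": 0,"dy": 0,"dz": -2,"wx": 0,"wy": 0,"wz": 0},{"dx": 0,"dy": 0,"dz": 0,"wx": 0,"wy": 0,"wz": 0},{"dx": 0,"dy": 0,"dz": 0,"wx": 0,"wy": 0,"wz": 0}])

```text
time: 20.2
ee_pos: [0.6335, 0.2862, 0.2168]
ee_rot: [-0.0, 0.999, 0.052, 0.0]
contact_force: [0.7, 0.2, -2.5]
opening: 0.0495
gripper_force: 35.0
```

```bash
cat >> h.py <<'E'
def tool(P,o):
    q=o["ee_rot"]; return (P-o["ee_pos"])@R.from_quat([q[1],q[2],q[3],q[0]]).as_matrix()
def held():
    o=manip.get_obs(); s=manip.snapshot("wrist"); P=world(s,o); T=tool(P,o); hsv=cv2.cvtColor(s["image"],cv2.COLOR_RGB2HSV)
    m=(s["range_z"]>0)&(abs(T[...,1])<.035)&(T[...,0]<.13)&(T[...,0]>.012)&(T[...,2]>-.05)&(T[...,2]<-.02)
    red=m&((hsv[...,0]<10)|(hsv[...,0]>170))&(hsv[...,1]>110)&(T[...,0]>.05)
    x=T[m]; 
    for a,b in((.015,.025),(.025,.035),(.068,.1)):
        k=(x[:,0]>a)&(x[:,0]<b); print("x",a,b,"y",np.percentile(x[k][:,1],[1,99]).round(4),"z",np.median(x[k][:,2]).round(4),k.sum())
    print("tail end x",np.percentile(T[red][:,0],[1,99]).round(4)); return s,o
E
python3 - <<'E'
from h import *
s,o=held(); print(o["opening"],o["gripper_force"]); np.savez("w5",**s,o=o)
for f in("w1","w2","w3"):
    s=dict(np.load(f+".npz",allow_pickle=True)); o=s["o"].item(); g=cv2.cvtColor(s["image"],cv2.COLOR_RGB2GRAY); P=world(s,o)
    m=(np.hypot(P[...,0]-.606,P[...,1]+.319)<.02)&(P[...,2]>.036)&(P[...,2]<.046)
    v,u=np.nonzero(m); c=cv2.minEnclosingCircle(np.c_[u,v].astype(np.float32)); Q=ray(s,[np.mean(u),np.mean(v)],.041,o)[0]; print(f,m.sum(),c,Q.round(4),P[m].mean(0).round(4))
rows(.56,-.27,.2,31,1)
E
```

```text
x 0.015 0.025 y [-0.0227  0.0258] z -0.0354 1337
x 0.025 0.035 y [-0.0228  0.0257] z -0.0353 1432
x 0.068 0.1 y [-0.0101  0.0131] z -0.0372 2926
tail end x [0.0662 0.1078]
0.049479957329129166 34.9993622303009
w1 169 ((353.5, 134.0), 7.500100135803223) [ 0.6057 -0.3229  0.041 ] [ 0.6058 -0.3227  0.0418]
w2 318 ((372.0, 145.5), 10.259242057800293) [ 0.6058 -0.3228  0.041 ] [ 0.606  -0.3226  0.0417]
w3 747 ((417.0631103515625, 161.6456298828125), 16.348655700683594) [ 0.6061 -0.3224  0.041 ] [ 0.6063 -0.3222  0.0415]
rv deg [  -0.2    0.2 -115. ] pos [0.6323 0.2858 0.2144] yaw -83.99 j [0.32 0.45 1.16 0.   1.54 1.79] t 20.25
0 [-13.    54.52   1.51] [  -0.22    0.17 -114.99]
```

Run:
```python
from h import *
rows(.6985,-.302,.205,31,18)
```

```text
rv deg [  -0.2    0.2 -115. ] pos [0.6323 0.2858 0.2144] yaw -83.99 j [0.32 0.45 1.16 0.   1.54 1.79] t 20.25
0 [0.02 3.29 0.05] [-0.01  0.01 -6.39]
1 [-0.34  3.27  0.05] [-0.01  0.01 -6.39]
2 [-0.7   3.21  0.05] [-0.01  0.01 -6.39]
3 [-1.06  3.11  0.06] [-0.01  0.01 -6.39]
4 [-1.4   2.98  0.06] [-0.01  0.01 -6.39]
5 [-1.72  2.8   0.06] [-0.01  0.01 -6.39]
6 [-2.02  2.59  0.06] [-0.01  0.01 -6.39]
7 [-2.3   2.35  0.06] [-0.01  0.01 -6.39]
8 [-2.54  2.08  0.06] [-0.01  0.01 -6.39]
9 [-2.76  1.79  0.06] [-0.01  0.01 -6.39]
10 [-2.94  1.47  0.06] [-0.01  0.01 -6.39]
11 [-3.09  1.13  0.06] [-0.01  0.01 -6.39]
12 [-3.19  0.78  0.06] [-0.01  0.01 -6.39]
13 [-3.26  0.42  0.06] [-0.01  0.01 -6.39]
14 [-3.29  0.06  0.05] [-0.01  0.01 -6.39]
15 [-3.27 -0.31  0.05] [-0.01  0.01 -6.39]
16 [-3.22 -0.67  0.05] [-0.01  0.01 -6.39]
17 [-3.12 -1.03  0.05] [-0.01  0.01 -6.39]
```

arm_command(increments=[{"dx": 0,"dy": 3.3,"dz": 0,"wx": 0,"wy": 0,"wz": -6.4},{"dx": -0.3,"dy": 3.3,"dz": 0,"wx": 0,"wy": 0,"wz": -6.4},{"dx": -0.7,"dy": 3.2,"dz": 0,"wx": 0,"wy": 0,"wz": -6.4},{"dx": -1.1,"dy": 3.1,"dz": 0,"wx": 0,"wy": 0,"wz": -6.4},{"dx": -1.4,"dy": 3.0,"dz": 0,"wx": 0,"wy": 0,"wz": -6.4},{"dx": -1.7,"dy": 2.8,"dz": 0,"wx": 0,"wy": 0,"wz": -6.4},{"dx": -2.0,"dy": 2.6,"dz": 0,"wx": 0,"wy": 0,"wz": -6.4},{"dx": -2.3,"dy": 2.4,"dz": 0,"wx": 0,"wy": 0,"wz": -6.4},{"dx": -2.5,"dy": 2.1,"dz": 0,"wx": 0,"wy": 0,"wz": -6.4},{"dx": -2.8,"dy": 1.8,"dz": 0,"wx": 0,"wy": 0,"wz": -6.4},{"dx": -2.9,"dy": 1.5,"dz": 0,"wx": 0,"wy": 0,"wz": -6.4},{"dx": -3.1,"dy": 1.1,"dz": 0,"wx": 0,"wy": 0,"wz": -6.4}])

```text
time: 21.25
ee_pos: [0.6771, -0.1076, 0.2117]
ee_rot: [-0.003, 0.748, 0.663, -0.003]
contact_force: [0.2, 0.4, -1.8]
opening: 0.0498
gripper_force: 35.0
```

arm_command(increments=[{"dx": -3.2,"dy": 0.8,"dz": 0,"wx": 0,"wy": 0,"wz": -6.4},{"dx": -3.3,"dy": 0.4,"dz": 0,"wx": 0,"wy": 0,"wz": -6.4},{"dx": -3.3,"dy": 0,"dz": 0,"wx": 0,"wy": 0,"wz": -6.4},{"dx": -3.3,"dy": -0.3,"dz": 2,"wx": 0,"wy": 0,"wz": -6.4},{"dx": -3.2,"dy": -0.7,"dz": 3,"wx": 0,"wy": 0,"wz": -6.4},{"dx": -3.1,"dy": -1.0,"dz": 3,"wx": 0,"wy": 0,"wz": -6.4},{"dx": 0,"dy": 0,"dz": 0,"wx": 0,"wy": 0,"wz": 0},{"dx": 0,"dy": 0,"dz": 0,"wx": 0,"wy": 0,"wz": 0},{"dx": 0,"dy": 0,"dz": 0,"wx": 0,"wy": 0,"wz": 0},{"dx": 0,"dy": 0,"dz": 0,"wx": 0,"wy": 0,"wz": 0}])

```text
time: 22.08
ee_pos: [0.7005, -0.2977, 0.1393]
ee_rot: [-0.001, 0.491, 0.871, -0.0]
contact_force: [-0.6, -0.7, -0.8]
opening: 0.0495
gripper_force: 35.0
```

Run:
```python
from h import *
s,o=held(); np.savez("w6",**s,o=o); save(s,"w6"); P=world(s,o); T=tool(P,o); print(o["ee_pos"].round(4),yaw(o).round(2),o["time"],o["opening"])
m=(np.hypot(P[...,0]-.606,P[...,1]+.322)<.02)&(P[...,2]>.035)&(P[...,2]<.047); v,u=np.nonzero(m); print(m.sum(),cv2.minEnclosingCircle(np.c_[u,v].astype(np.float32)))
Q=ray(s,[u.mean(),v.mean()],.041,o); print("pivot",Q.round(4),"tool",tool(Q,o).round(4),P[m].mean(0).round(4))
b=(P[...,2]>.014)&(P[...,2]<.026)&(np.hypot(P[...,0]-.603,P[...,1]+.257)<.125)&(s["range_z"]>0); print("bed",cv2.minAreaRect(P[b][:,:2].astype(np.float32)),np.median(P[b][:,2]))
rows(.6,-.3,.1,31,1)
```

```text
x 0.015 0.025 y [-0.0257  0.0229] z -0.0355 1331
x 0.025 0.035 y [-0.0256  0.0229] z -0.0354 1453
x 0.068 0.1 y [-0.013   0.0103] z -0.0371 2929
tail end x [0.0661 0.1082]
[ 0.7005 -0.2977  0.1393] 31.22 22.0833 0.04952068779859876
272 ((187.77586364746094, 177.41378784179688), 9.4165620803833)
pivot [[ 0.6066 -0.3224  0.041 ]] tool [[ 0.0274 -0.0929  0.0984]] [ 0.6067 -0.3222  0.0416]
bed ((0.602324903011322, -0.257869690656662), (0.16481241583824158, 0.16558456420898438), 60.91483688354492) 0.02089745193214257
rv deg [-0.  -0.   0.3] pos [ 0.7008 -0.2977  0.1401] yaw 31.25 j [-0.49  0.58  1.1  -0.    1.46 -1.04] t 22.1333
0 [ 5.03 -8.73  4.02] [-0.04 -0.02  0.25]
```

View pics/w6.png

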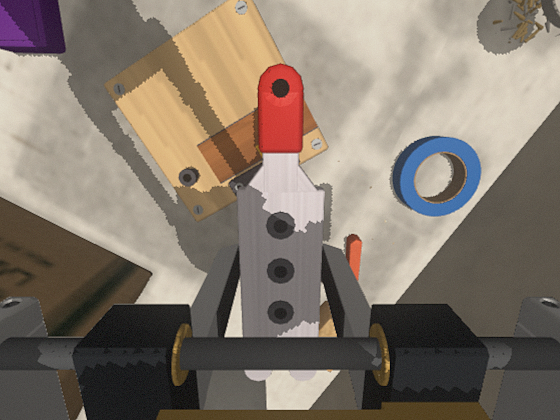

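The view shows the held plate straight in the gripper (tail (280,110)) and the pivot head at (188,177). I'll move to the pre-insert pose, 55 mm short of home.

arm_command(increments=[{"dx": 2.8,"dy": -1.8,"dz": 0,"wx": 0,"wy": 0,"wz": 0},{"dx": 2.8,"dy": -1.8,"dz": 0,"wx": 0,"wy": 0,"wz": 0},{"dx": 2.8,"dy": -1.8,"dz": 0,"wx": 0,"wy": 0,"wz": 0},{"dx": 2.8,"dy": -1.8,"dz": 0,"wx": 0,"wy": 0,"wz": 0},{"dx": 2.8,"dy": -1.8,"dz": 1,"wx": 0,"wy": 0,"wz": 0},{"dx": 0.4,"dy": -0.1,"dz": 3,"wx": 0,"wy": 0,"wz": 0},{"dx": 0,"dy": 0,"dz": 3,"wx": 0,"wy": 0,"wz": 0},{"dx": 0,"dy": 0,"dz": 3,"wx": 0,"wy": 0,"wz": 0},{"dx": 0,"dy": 0,"dz": 0,"wx": 0,"wy": 0,"wz": 0},{"dx": 0,"dy": 0,"dz": 0,"wx": 0,"wy": 0,"wz": 0},{"dx": 0,"dy": 0,"dz": 0,"wx": 0,"wy": 0,"wz": 0}])

```text
time: 23.05
ee_pos: [0.5495, -0.2233, 0.0418]
ee_rot: [0.001, 0.491, 0.871, -0.0]
contact_force: [1.0, -0.6, -2.7]
opening: 0.0494
gripper_force: 35.0
```

```bash
cat >> h.py <<'E'
def err(ox,oy,piv=(.6064,-.3224)):
    "pivot relative to plate origin, in tool axes, mm; remaining shift of tool"
    o=manip.get_obs(); t=tool(np.array([[*piv,o["ee_pos"][2]]]),o)[0]; print("to go mm dx",((t[0]-ox)*1000).round(1),"dy",((t[1]-oy)*1000).round(1),"bottom z",((o["ee_pos"][2]+.0245)*1000).round(1),"yaw",yaw(o).round(2),"t",o["time"],"F",o["contact_force"].round(1),"ee",o["ee_pos"].round(4))
E
python3 - <<'E'
from h import *
s,o=held(); np.savez("w7",**s,o=o); err(-.0618,-.0014); rows(.55,-.22,-.003,31,1)
t=manip.snapshot("top"); np.savez("t7",**t)
E
```

```text
x 0.015 0.025 y [-0.0256  0.0229] z -0.0355 1328
x 0.025 0.035 y [-0.0257  0.0229] z -0.0355 1455
x 0.068 0.1 y [-0.013   0.0103] z -0.0372 2936
tail end x [0.0666 0.1082]
to go mm dx -51.9 dy -1.5 bottom z 66.7 yaw 31.24 t 23.1 F [ 0.8 -0.1 -1.3] ee [ 0.5499 -0.2237  0.0422]
rv deg [0.1 0.2 0.2] pos [ 0.5499 -0.2237  0.0422] yaw 31.24 j [-0.5   0.41  1.67 -0.    1.06 -1.05] t 23.1
0 [0.32 0.2  4.52] [0.06 0.2  0.24]
```

arm_command(increments=[{"dx": 0,"dy": -0.15,"dz": 1.5,"wx": 0,"wy": 0.1,"wz": 0},{"dx": 0,"dy": 0,"dz": 1.5,"wx": 0,"wy": 0,"wz": 0},{"dx": 0,"dy": 0,"dz": 1,"wx": 0,"wy": 0,"wz": 0},{"dx": 0,"dy": 0,"dz": 0.3,"wx": 0,"wy": 0,"wz": 0},{"dx": 0,"dy": 0,"dz": 0.2,"wx": 0,"wy": 0,"wz": 0},{"dx": 0,"dy": 0,"dz": 0,"wx": 0,"wy": 0,"wz": 0},{"dx": 0,"dy": 0,"dz": 0,"wx": 0,"wy": 0,"wz": 0},{"dx": 0,"dy": 0,"dz": 0,"wx": 0,"wy": 0,"wz": 0}])

```text
time: 23.82
ee_pos: [0.5472, -0.2242, -0.0043]
ee_rot: [-0.0, 0.491, 0.871, -0.0]
contact_force: [-1.3, 0.3, 1.5]
opening: 0.0498
gripper_force: 35.0
```

Run:
```python
from h import *
err(-.0618,-.0014); rows(.55,-.22,-.003,31.2,1)
```

```text
to go mm dx -52.8 dy 1.2 bottom z 20.2 yaw 31.2 t 23.8167 F [-1.3  0.3  1.5] ee [ 0.5472 -0.2242 -0.0043]
rv deg [-0. -0.  0.] pos [ 0.5472 -0.2242 -0.0043] yaw 31.2 j [-0.51  0.46  1.73 -0.    0.96 -1.05] t 23.8167
0 [ 0.22  0.46 -0.13] [-0.03 -0.04  0.  ]
```

arm_command(increments=[{"dx": 0,"dy": 0.1,"dz": -0.1,"wx": 0,"wy": 0,"wz": 0},{"dx": -0.5,"dy": 0,"dz": 0,"wx": 0,"wy": 0,"wz": 0},{"dx": -0.5,"dy": 0,"dz": 0,"wx": 0,"wy": 0,"wz": 0},{"dx": -0.3,"dy": 0,"dz": 0,"wx": 0,"wy": 0,"wz": 0},{"dx": 0,"dy": 0,"dz": 0,"wx": 0,"wy": 0,"wz": 0},{"dx": 0,"dy": 0,"dz": 0,"wx": 0,"wy": 0,"wz": 0}])

```text
time: 24.32
ee_pos: [0.5547, -0.2352, -0.0043]
ee_rot: [-0.001, 0.491, 0.871, -0.0]
contact_force: [0.0, -0.2, 0.3]
opening: 0.0493
gripper_force: 35.0
```

Run:
```python
from h import *
err(-.0618,-.0014); s,o=held()
```

```text
to go mm dx -39.5 dy 0.5 bottom z 20.2 yaw 31.19 t 24.3167 F [ 0.  -0.2  0.3] ee [ 0.5547 -0.2352 -0.0043]
x 0.015 0.025 y [-0.0314  0.0343] z -0.0352 1632
x 0.025 0.035 y [-0.0254  0.0343] z -0.0352 1730
x 0.068 0.1 y [-0.013   0.0103] z -0.037 2930
tail end x [0.0666 0.1082]
```

arm_command(increments=[{"dx": -0.5,"dy": 0.05,"dz": 0,"wx": 0,"wy": 0,"wz": 0},{"dx": -0.5,"dy": 0,"dz": 0,"wx": 0,"wy": 0,"wz": 0},{"dx": -0.5,"dy": 0,"dz": 0,"wx": 0,"wy": 0,"wz": 0},{"dx": -0.5,"dy": 0,"dz": 0,"wx": 0,"wy": 0,"wz": 0},{"dx": -0.3,"dy": 0,"dz": 0,"wx": 0,"wy": 0,"wz": 0},{"dx": -0.2,"dy": 0,"dz": 0,"wx": 0,"wy": 0,"wz": 0},{"dx": 0,"dy": 0,"dz": 0,"wx": 0,"wy": 0,"wz": 0},{"dx": 0,"dy": 0,"dz": 0,"wx": 0,"wy": 0,"wz": 0}])

```text
time: 25.03
ee_pos: [0.5676, -0.2558, -0.0043]
ee_rot: [-0.001, 0.491, 0.871, -0.0]
contact_force: [-1.7, 2.3, 5.5]
opening: 0.0496
gripper_force: 35.0
```

Run:
```python
from h import *
err(-.0618,-.0014); s,o=held()
t=manip.snapshot("top"); np.savez("t8",**t); c=manip.snapshot("scene"); np.savez("s8",**c)
```

```text
to go mm dx -15.3 dy 0.1 bottom z 20.2 yaw 31.19 t 25.0333 F [-1.7  2.3  5.5] ee [ 0.5676 -0.2558 -0.0043]
x 0.015 0.025 y [-0.0343  0.0342] z -0.0351 1768
x 0.025 0.035 y [-0.0343  0.0342] z -0.035 1925
x 0.068 0.1 y [-0.013   0.0341] z -0.0368 3306
tail end x [0.0665 0.1082]
```

arm_command(increments=[{"dx": -0.4,"dy": 0,"dz": -0.05,"wx": 0,"wy": 0,"wz": 0},{"dx": -0.4,"dy": 0,"dz": 0,"wx": 0,"wy": 0,"wz": 0},{"dx": -0.3,"dy": 0,"dz": 0,"wx": 0,"wy": 0,"wz": 0},{"dx": -0.2,"dy": 0,"dz": 0,"wx": 0,"wy": 0,"wz": 0},{"dx": -0.1,"dy": 0,"dz": 0,"wx": 0,"wy": 0,"wz": 0},{"dx": 0,"dy": 0,"dz": 0,"wx": 0,"wy": 0,"wz": 0},{"dx": 0,"dy": 0,"dz": 0,"wx": 0,"wy": 0,"wz": 0}])

```text
time: 25.77
ee_pos: [0.5748, -0.2681, -0.0042]
ee_rot: [-0.001, 0.491, 0.871, -0.0]
contact_force: [-0.3, 0.6, -1.0]
opening: 0.0496
gripper_force: 35.0
```

Run:
```python
from h import *
err(-.0618,-.0014)
```

```text
to go mm dx -1.0 dy 0.3 bottom z 20.3 yaw 31.2 t 25.7667 F [-0.3  0.6 -1. ] ee [ 0.5748 -0.2681 -0.0042]
```

Near home with no resistance. I'll advance in millimetres until the slot end touches.

arm_command(increments=[{"dx": -0.1,"dy": 0,"dz": 0,"wx": 0,"wy": 0,"wz": 0},{"dx": -0.1,"dy": 0,"dz": 0,"wx": 0,"wy": 0,"wz": 0},{"dx": 0,"dy": 0,"dz": 0,"wx": 0,"wy": 0,"wz": 0},{"dx": 0,"dy": 0,"dz": 0,"wx": 0,"wy": 0,"wz": 0}])

```text
time: 26.1
ee_pos: [0.5758, -0.2696, -0.0042]
ee_rot: [-0.001, 0.491, 0.871, -0.0]
contact_force: [0.2, -0.4, -1.5]
opening: 0.0498
gripper_force: 35.0
```

Run:
```python
from h import *
err(-.0618,-.0014)
```

```text
to go mm dx 0.8 dy 0.2 bottom z 20.3 yaw 31.2 t 26.1 F [ 0.2 -0.4 -1.5] ee [ 0.5758 -0.2696 -0.0042]
```

arm_command(increments=[{"dx": -0.1,"dy": 0,"dz": 0,"wx": 0,"wy": 0,"wz": 0},{"dx": -0.1,"dy": 0,"dz": 0,"wx": 0,"wy": 0,"wz": 0},{"dx": 0,"dy": 0,"dz": 0,"wx": 0,"wy": 0,"wz": 0},{"dx": 0,"dy": 0,"dz": 0,"wx": 0,"wy": 0,"wz": 0}])

```text
time: 26.43
ee_pos: [0.5767, -0.271, -0.0041]
ee_rot: [-0.001, 0.491, 0.871, -0.0]
contact_force: [1.0, -0.3, -1.7]
opening: 0.0494
gripper_force: 35.0
```

Run:
```python
from h import *
err(-.0618,-.0014); held()
```

```text
to go mm dx 2.5 dy 0.2 bottom z 20.4 yaw 31.2 t 26.4333 F [ 1.  -0.3 -1.7] ee [ 0.5767 -0.271  -0.0041]
x 0.015 0.025 y [-0.0342  0.0343] z -0.0351 1746
x 0.025 0.035 y [-0.0342  0.0342] z -0.0351 1923
x 0.068 0.1 y [-0.0129  0.0345] z -0.0364 4668
tail end x [0.0666 0.1082]
```

arm_command(increments=[{"dx": -0.1,"dy": 0,"dz": 0,"wx": 0,"wy": 0,"wz": 0},{"dx": -0.1,"dy": 0,"dz": 0,"wx": 0,"wy": 0,"wz": 0},{"dx": 0,"dy": 0,"dz": 0,"wx": 0,"wy": 0,"wz": 0},{"dx": 0,"dy": 0,"dz": 0,"wx": 0,"wy": 0,"wz": 0}])

```text
time: 26.82
ee_pos: [0.5767, -0.2712, -0.0043]
ee_rot: [-0.003, 0.491, 0.871, 0.0]
contact_force: [-2.6, 5.1, -0.1]
opening: 0.0497
gripper_force: 35.0
```

Run:
```python
from h import *
err(-.0618,-.0014); o=manip.get_obs(); 
t=manip.snapshot("top"); Q=world(t); c=manip.snapshot("scene"); np.savez("t9",**t); np.savez("s9",**c); P=world(c)
# head & plate seen by other cameras near pivot
for n,s,W in(("top",t,Q),("scene",c,P)):
    m=(np.hypot(W[...,0]-.606,W[...,1]+.320)<.025)&(W[...,2]>.037)&(W[...,2]<.047); print(n,m.sum(),W[m].mean(0).round(4) if m.any() else "")
im=np.hstack([cv2.resize(t["image"][125:225,365:460],None,fx=4,fy=4,interpolation=cv2.INTER_CUBIC),cv2.resize(c["image"][180:280,340:440],None,fx=4,fy=4,interpolation=cv2.INTER_CUBIC)]); cv2.imwrite("pics/c9.png",im[:,:,::-1])
```

```text
to go mm dx 2.6 dy 0.3 bottom z 20.2 yaw 31.2 t 26.8167 F [-2.6  5.1 -0.1] ee [ 0.5767 -0.2712 -0.0043]
top 0 
scene 2 [ 0.5957 -0.3228  0.0403]
```

The slot end now pushes back with about 6 N along the plate, so it is fully home. I'll release and rise.

arm_command(increments=[{"dx": 0,"dy": 0,"dz": 0.05,"wx": 0,"wy": 0,"wz": 0},{"dx": 0,"dy": 0,"dz": 0,"wx": 0,"wy": 0,"wz": 0},{"dx": 0,"dy": 0,"dz": 0,"wx": 0,"wy": 0,"wz": 0},{"dx": 0,"dy": 0,"dz": 0,"wx": 0,"wy": 0,"wz": 0},{"dx": 0,"dy": 0,"dz": 0,"wx": 0,"wy": 0,"wz": 0},{"dx": 0,"dy": 0,"dz": -1,"wx": 0,"wy": 0,"wz": 0},{"dx": 0,"dy": 0,"dz": -3,"wx": 0,"wy": 0,"wz": 0},{"dx": 0,"dy": 0,"dz": -4,"wx": 0,"wy": 0,"wz": 0},{"dx": 0,"dy": 0,"dz": -4,"wx": 0,"wy": 0,"wz": 0},{"dx": 0,"dy": 0,"dz": 0,"wx": 0,"wy": 0,"wz": 0},{"dx": 0,"dy": 0,"dz": 0,"wx": 0,"wy": 0,"wz": 0},{"dx": 0,"dy": 0,"dz": 0,"wx": 0,"wy": 0,"wz": 0}], fingers=7)

```text
time: 27.92
ee_pos: [0.5777, -0.2727, 0.1159]
ee_rot: [-0.001, 0.491, 0.871, -0.0]
contact_force: [0.3, -0.2, -1.0]
opening: 0.07
gripper_force: 0.0
```

```bash
cat >> h.py <<'E'
def plate(s,o):
    "tail rect and plate angle in world, from wrist view, plate lying on the bed"
    P=world(s,o); hsv=cv2.cvtColor(s["image"],cv2.COLOR_RGB2HSV); Z=P[...,2]; d=np.hypot(P[...,0]-.6064,P[...,1]+.3224)
    red=(s["range_z"]>0)&((hsv[...,0]<10)|(hsv[...,0]>170))&(hsv[...,1]>110)&(Z>.022)&(Z<.042)&(d<.2)&(d>.1)
    r=cv2.minAreaRect(P[red][:,:2].astype(np.float32)); c=np.array(r[0]); v=c-[.6064,-.3224]
    a=np.degrees(np.arctan2(v[1],v[0])); D=P[red][:,:2]-[.6064,-.3224]; e=v/np.linalg.norm(v)
    print("red n",red.sum(),"z",np.median(Z[red]).round(4),r,"pivot->tail dist",np.linalg.norm(v).round(4),"ang",a.round(2),"end x",np.percentile(D@e,99.5).round(4))
    return c,e
E
python3 - <<'E'
from h import *
o=manip.get_obs(); s=manip.snapshot("wrist"); np.savez("w10",**s,o=o); c,e=plate(s,o); P=world(s,o)
m=(np.hypot(P[...,0]-.606,P[...,1]+.322)<.02)&(P[...,2]>.036)&(P[...,2]<.047); v,u=np.nonzero(m); print("head",m.sum(), ray(s,[u.mean(),v.mean()],.041,o) if m.any() else "")
print(o["ee_pos"],o["opening"],o["time"]); print("tail in tool",tool(np.array([[*c,.03]]),o))
f=np.array([-e[1],e[0]]); D=P[...,:2]-np.array([.6064,-.3224]); b=(P[...,2]>.026)&(P[...,2]<.034)
for q in np.arange(.03,.12,.01):
    k=b&(D@e>q)&(D@e<q+.01)&(abs(D@f)<.04); print(q.round(2),k.sum(),np.percentile((D@f)[k],[1,99]).round(4),np.median(P[k][:,2]).round(4)) if k.sum()>20 else 0
E
```

```text
red n 1171 z 0.0328 ((0.5301370024681091, -0.1966629922389984), (0.022800486534833908, 0.043383821845054626), 31.31241798400879) pivot->tail dist 0.1471 ang 121.24 end x 0.1678
head 257 [[ 0.60573754 -0.32223617  0.041     ]]
[ 0.57773591 -0.27272311  0.11585852] 0.07002728951156362 27.9167
tail in tool [[ 0.08954898 -0.00119093  0.08603513]]
0.03 487 [-0.0244  0.0244] 0.0311
0.04 463 [-0.0242  0.0242] 0.0311
0.05 495 [-0.0249  0.024 ] 0.0314
0.06 522 [-0.0247  0.0247] 0.031
0.07 527 [-0.0244  0.0244] 0.0311
0.08 537 [-0.0242  0.0243] 0.0313
0.09 572 [-0.0243  0.024 ] 0.031
0.1 463 [-0.0238  0.0238] 0.0308
0.11 304 [-0.0134  0.0143] 0.0308
```

The plate lies flat (top z 0.031). Its tail centre is 147 mm from the pivot and its axis passes through the screw, so the slot is fully home at 60° open. Next I'll take the red tail.

arm_command(increments=[{"dx": 2.9,"dy": -0.2,"dz": 0,"wx": 0,"wy": 0,"wz": 0},{"dx": 3,"dy": 0,"dz": 0,"wx": 0,"wy": 0,"wz": 0},{"dx": 3,"dy": 0,"dz": 1,"wx": 0,"wy": 0,"wz": 0},{"dx": 0,"dy": 0,"dz": 3,"wx": 0,"wy": 0,"wz": 0},{"dx": 0,"dy": 0,"dz": 3,"wx": 0,"wy": 0,"wz": 0},{"dx": 0,"dy": 0,"dz": 2,"wx": 0,"wy": 0,"wz": 0},{"dx": 0,"dy": 0,"dz": 0,"wx": 0,"wy": 0,"wz": 0},{"dx": 0,"dy": 0,"dz": 0,"wx": 0,"wy": 0,"wz": 0},{"dx": 0,"dy": 0,"dz": 0,"wx": 0,"wy": 0,"wz": 0}], fingers=5)

```text
time: 28.72
ee_pos: [0.5302, -0.1978, 0.0258]
ee_rot: [-0.001, 0.491, 0.871, -0.0]
contact_force: [-0.1, -0.9, 0.4]
opening: 0.0499
gripper_force: 0.0
```

Run:
```python
from h import *
o=manip.get_obs(); s=manip.snapshot("wrist"); c,e=plate(s,o); print(o["ee_pos"],o["opening"],"tail in tool",tool(np.array([[*c,.03]]),o)); t=tool(np.array([[.5301,-.1967,.03]]),o); print(t); T=tool(world(s,o),o)
m=(s["range_z"]>0)&(abs(T[...,0])<.03)&(abs(T[...,1])<.06)&(T[...,2]>-.06)&(T[...,2]<-.045); print("fingers y",np.percentile(T[m][:,1],[1,99]))
rows(.5301,-.1967,-.002,31.24,1)
```

```text
red n 1820 z 0.0327 ((0.5298405289649963, -0.1964559555053711), (0.023827601224184036, 0.04365234449505806), 31.007221221923828) pivot->tail dist 0.1474 ang 121.29 end x 0.1688
[ 0.53023339 -0.19780443  0.02581095] 0.04992678394362391 tail in tool [[ 0.00136749  0.00035581 -0.00418619]]
[[ 0.00102434  0.00045136 -0.00418721]]
fingers y [-0.03786948  0.03502984]
rv deg [-0.  -0.1 -0. ] pos [ 0.5308 -0.1981  0.0265] yaw 31.19 j [-0.48  0.39  1.75 -0.    1.   -1.02] t 28.7667
0 [0.15 0.02 2.85] [-0.04 -0.07 -0.05]
```

arm_command(increments=[{"dx": 0,"dy": 0.2,"dz": 1.3,"wx": 0,"wy": 0,"wz": 0},{"dx": 0,"dy": 0,"dz": 1,"wx": 0,"wy": 0,"wz": 0},{"dx": 0,"dy": 0,"dz": 0.5,"wx": 0,"wy": 0,"wz": 0},{"dx": 0,"dy": 0,"dz": 0,"wx": 0,"wy": 0,"wz": 0},{"dx": 0,"dy": 0,"dz": 0,"wx": 0,"wy": 0,"wz": 0}])

```text
time: 29.18
ee_pos: [0.5315, -0.1966, -0.0022]
ee_rot: [-0.002, 0.491, 0.871, -0.0]
contact_force: [-0.2, 0.7, 0.8]
opening: 0.0498
gripper_force: 0.0
```

arm_command(increments=[{"dx": 0,"dy": 0,"dz": 0,"wx": 0,"wy": 0,"wz": 0},{"dx": 0,"dy": 0,"dz": 0,"wx": 0,"wy": 0,"wz": 0},{"dx": 0,"dy": 0,"dz": 0,"wx": 0,"wy": 0,"wz": 0},{"dx": 0,"dy": 0,"dz": 0,"wx": 0,"wy": 0,"wz": 0},{"dx": 0,"dy": 0,"dz": 0,"wx": 0,"wy": 0,"wz": 0},{"dx": 0,"dy": 0,"dz": 0,"wx": 0,"wy": 0,"wz": 0}], fingers=1, force=8)

```text
time: 29.68
ee_pos: [0.5317, -0.1966, -0.002]
ee_rot: [-0.001, 0.491, 0.871, -0.0]
contact_force: [-0.5, -0.1, 1.3]
opening: 0.0237
gripper_force: 8.0
```

Run:
```python
from h import *
o=manip.get_obs(); pv=np.array([.6063,-.3224]); d=o["ee_pos"][:2]-pv; print(o["opening"],o["gripper_force"],o["contact_force"],"r",np.linalg.norm(d),"ang",np.degrees(np.arctan2(d[1],d[0])),"yaw",yaw(o),o["ee_pos"],o["time"])
# arc: per-row step of 4 deg, tool frame
r=np.linalg.norm(d); n=np.radians(4); print("per 4deg: dx",-r*(1-np.cos(n))*100,"dy",r*np.sin(n)*100)
```

```text
0.023722108991538305 8.000822067260742 [-0.50913096 -0.14230883  1.31691838] r 0.14626263899682274 ang 120.6691563883174 yaw 31.200837394260713 [ 0.53169436 -0.19659556 -0.00201305] 29.6833
per 4deg: dx -0.035628843746173755 dy 1.0202765936928344
```

arm_command(increments=[{"dx": -0.02,"dy": 0.77,"dz": 0,"wx": 0,"wy": 0,"wz": 3},{"dx": -0.02,"dy": 0.77,"dz": 0,"wx": 0,"wy": 0,"wz": 3},{"dx": -0.02,"dy": 0.77,"dz": 0,"wx": 0,"wy": 0,"wz": 3},{"dx": -0.02,"dy": 0.77,"dz": 0,"wx": 0,"wy": 0,"wz": 3},{"dx": -0.02,"dy": 0.77,"dz": 0,"wx": 0,"wy": 0,"wz": 3},{"dx": -0.02,"dy": 0.77,"dz": 0,"wx": 0,"wy": 0,"wz": 3},{"dx": -0.02,"dy": 0.77,"dz": 0,"wx": 0,"wy": 0,"wz": 3},{"dx": -0.02,"dy": 0.77,"dz": 0,"wx": 0,"wy": 0,"wz": 3},{"dx": -0.02,"dy": 0.77,"dz": 0,"wx": 0,"wy": 0,"wz": 3},{"dx": -0.02,"dy": 0.77,"dz": 0,"wx": 0,"wy": 0,"wz": 3},{"dx": 0,"dy": 0,"dz": 0,"wx": 0,"wy": 0,"wz": 0},{"dx": 0,"dy": 0,"dz": 0,"wx": 0,"wy": 0,"wz": 0}])

```text
time: 30.68
ee_pos: [0.605, -0.175, -0.0021]
ee_rot: [-0.001, 0.699, 0.715, -0.0]
contact_force: [-0.1, 1.5, 3.8]
opening: 0.0235
gripper_force: 8.0
```

```bash
cat >> h.py <<'E'
def arc():
    o=manip.get_obs(); d=o["ee_pos"][:2]-np.array([.6063,-.3224]); t=tool(np.array([[*(o["ee_pos"][:2]+o["contact_force"][:2]),o["ee_pos"][2]]]),o)[0]
    print(o["opening"],o["gripper_force"],"F tool",t.round(1),"r",np.linalg.norm(d).round(4),"ang",np.degrees(np.arctan2(d[1],d[0])).round(2),"yaw+90",(yaw(o)+90).round(2),"z",o["ee_pos"][2].round(4),o["time"])
    s=manip.snapshot("wrist"); plate(s,o); return s,o
E
python3 - <<'E'
from h import *
s,o=arc(); P=world(s,o); m=(np.hypot(P[...,0]-.606,P[...,1]+.322)<.02)&(P[...,2]>.036)&(P[...,2]<.047); v,u=np.nonzero(m); print(m.sum(), ray(s,[u.mean(),v.mean()],.041,o) if m.any() else "")
E
```

```text
0.023471230155956178 8.015332370996475 F tool [ 1.5 -0.1  0. ] r 0.1474 ang 90.49 yaw+90 91.25 z -0.0021 30.6833
red n 2404 z 0.0327 ((0.6037909388542175, -0.1750119924545288), (0.02497115358710289, 0.04499124735593796), 2.0198237895965576) pivot->tail dist 0.1474 ang 91.01 end x 0.1693
0
```

arm_command(increments=[{"dx": -0.03,"dy": 0.77,"dz": 0,"wx": 0,"wy": 0,"wz": 3},{"dx": -0.03,"dy": 0.77,"dz": 0,"wx": 0,"wy": 0,"wz": 3},{"dx": -0.03,"dy": 0.77,"dz": 0,"wx": 0,"wy": 0,"wz": 3},{"dx": -0.03,"dy": 0.77,"dz": 0,"wx": 0,"wy": 0,"wz": 3},{"dx": -0.03,"dy": 0.77,"dz": 0,"wx": 0,"wy": 0,"wz": 3},{"dx": -0.03,"dy": 0.77,"dz": 0,"wx": 0,"wy": 0,"wz": 3},{"dx": -0.03,"dy": 0.77,"dz": 0,"wx": 0,"wy": 0,"wz": 3},{"dx": -0.03,"dy": 0.77,"dz": 0,"wx": 0,"wy": 0,"wz": 3},{"dx": -0.03,"dy": 0.77,"dz": 0,"wx": 0,"wy": 0,"wz": 3},{"dx": 0,"dy": 0,"dz": 0,"wx": 0,"wy": 0,"wz": 0},{"dx": 0,"dy": 0,"dz": 0,"wx": 0,"wy": 0,"wz": 0}])

```text
time: 31.65
ee_pos: [0.6715, -0.1906, -0.0022]
ee_rot: [-0.001, 0.847, 0.532, -0.001]
contact_force: [-0.9, 0.5, 5.0]
opening: 0.0237
gripper_force: 8.0
```

Run:
```python
from h import *
arc()
```

```text
0.023682805656050167 8.011053130030632 F tool [ 0.1 -1.   0. ] r 0.147 ang 63.68 yaw+90 64.22 z -0.0022 31.65
red n 2510 z 0.0326 ((0.733629584312439, -0.23487380146980286), (0.047634780406951904, 0.17976751923561096), 55.83280563354492) pivot->tail dist 0.1544 ang 34.53 end x 0.1741
```

arm_command(increments=[{"dx": -0.01,"dy": 0.26,"dz": 0,"wx": 0,"wy": 0,"wz": 1},{"dx": -0.01,"dy": 0.26,"dz": 0,"wx": 0,"wy": 0,"wz": 1},{"dx": -0.01,"dy": 0.26,"dz": 0,"wx": 0,"wy": 0,"wz": 1},{"dx": 0,"dy": 0.13,"dz": 0,"wx": 0,"wy": 0,"wz": 0.3},{"dx": 0,"dy": 0,"dz": 0,"wx": 0,"wy": 0,"wz": 0},{"dx": 0,"dy": 0,"dz": 0,"wx": 0,"wy": 0,"wz": 0}])

```text
time: 32.2
ee_pos: [0.6777, -0.1941, -0.0021]
ee_rot: [-0.003, 0.862, 0.507, -0.002]
contact_force: [-3.8, 2.2, 7.7]
opening: 0.0241
gripper_force: 8.0
```

```bash
sed -i 's/(d<.2)&(d>.1)/(d<.18)\&(d>.1)\&(P[...,0]<.74)\&(P[...,1]>-.215)/' h.py
python3 - <<'E'
from h import *
arc()
E
```

```text
0.024125237701142718 8.030564859509468 F tool [ 0.1 -4.4  0. ] r 0.1469 ang 60.89 yaw+90 60.91 z -0.0021 32.2
red n 2374 z 0.0327 ((0.677671492099762, -0.19452662765979767), (0.04538004845380783, 0.02546238899230957), 60.92266082763672) pivot->tail dist 0.1464 ang 60.87 end x 0.1684
```

Stop bar contact, at 60.9°. I'll press lightly into the bar and toward the screw, then release and rise.

arm_command(increments=[{"dx": -0.1,"dy": 0.1,"dz": 0,"wx": 0,"wy": 0,"wz": 0},{"dx": -0.1,"dy": 0.1,"dz": 0,"wx": 0,"wy": 0,"wz": 0},{"dx": 0,"dy": 0,"dz": 0,"wx": 0,"wy": 0,"wz": 0},{"dx": 0,"dy": 0,"dz": 0,"wx": 0,"wy": 0,"wz": 0}])

```text
time: 32.58
ee_pos: [0.6779, -0.1942, -0.0022]
ee_rot: [-0.005, 0.862, 0.507, -0.001]
contact_force: [-3.3, 7.2, 8.0]
opening: 0.0241
gripper_force: 8.1
```

arm_command(increments=[{"dx": 0,"dy": 0,"dz": 0,"wx": 0,"wy": 0,"wz": 0},{"dx": 0,"dy": 0,"dz": 0,"wx": 0,"wy": 0,"wz": 0},{"dx": 0,"dy": 0,"dz": 0,"wx": 0,"wy": 0,"wz": 0},{"dx": 0,"dy": 0,"dz": 0,"wx": 0,"wy": 0,"wz": 0},{"dx": 0,"dy": 0,"dz": 0,"wx": 0,"wy": 0,"wz": 0},{"dx": 0,"dy": 0,"dz": -1,"wx": 0,"wy": 0,"wz": 0},{"dx": 0,"dy": 0,"dz": -3,"wx": 0,"wy": 0,"wz": 0},{"dx": 0,"dy": 0,"dz": -4,"wx": 0,"wy": 0,"wz": 0},{"dx": 0,"dy": 0,"dz": -4,"wx": 0,"wy": 0,"wz": 0},{"dx": 0,"dy": 0,"dz": -3,"wx": 0,"wy": 0,"wz": 0},{"dx": 0,"dy": 0,"dz": 0,"wx": 0,"wy": 0,"wz": 0},{"dx": 0,"dy": 0,"dz": 0,"wx": 0,"wy": 0,"wz": 0}], fingers=5)

```text
time: 33.58
ee_pos: [0.6823, -0.1988, 0.1507]
ee_rot: [0.001, 0.862, 0.507, 0.001]
contact_force: [0.1, 1.0, -0.2]
opening: 0.0503
gripper_force: 0.0
```

Run:
```python
from h import *
s,o=arc(); rows(.6,-.1,.25,-29,1)
```

```text
0.050292208985738746 0.0 F tool [ 0.9 -0.4 -0. ] r 0.1451 ang 58.43 yaw+90 60.9 z 0.1507 33.5833
red n 764 z 0.0327 ((0.6785732507705688, -0.19404660165309906), (0.04290122166275978, 0.023037293925881386), 60.04289627075195) pivot->tail dist 0.1473 ang 60.65 end x 0.1681
rv deg [-0.1  0.  -0.1] pos [ 0.6808 -0.1982  0.1481] yaw -29.1 j [-0.38  0.5   1.23  0.    1.41  0.13] t 33.6333
0 [  4.65 -11.85 -10.17] [-0.09  0.   -0.1 ]
```

arm_command(increments=[{"dx": 0,"dy": 0,"dz": -4,"wx": 0,"wy": 0,"wz": 0},{"dx": 0,"dy": 0,"dz": -4,"wx": 0,"wy": 0,"wz": 0},{"dx": 0,"dy": -3,"dz": -2,"wx": 0,"wy": 0,"wz": 0},{"dx": -1,"dy": -3,"dz": 0,"wx": 0,"wy": 0,"wz": 0},{"dx": -2,"dy": -3,"dz": 0,"wx": 0,"wy": 0,"wz": 0},{"dx": -2,"dy": -3,"dz": 0,"wx": 0,"wy": 0,"wz": 0},{"dx": 0,"dy": 0,"dz": 0,"wx": 0,"wy": 0,"wz": 0},{"dx": 0,"dy": 0,"dz": 0,"wx": 0,"wy": 0,"wz": 0},{"dx": 0,"dy": 0,"dz": 0,"wx": 0,"wy": 0,"wz": 0}])

```text
time: 34.38
ee_pos: [0.5518, -0.1835, 0.2465]
ee_rot: [-0.002, 0.862, 0.507, -0.001]
contact_force: [-0.5, -0.3, 0.0]
opening: 0.0499
gripper_force: 0.0
```

Run:
```python
from h import *
s,o=arc(); t=manip.snapshot("top"); c=manip.snapshot("scene"); P=world(t); Z=P[...,2]
b=(Z>.024)&(Z<.04)&(np.hypot(P[...,0]-.66,P[...,1]+.23)<.12); print(b.sum())
im=np.hstack([cv2.resize(t["image"][110:225,350:455],None,fx=3.4,fy=3.4,interpolation=cv2.INTER_CUBIC),cv2.resize(s["image"],(440,391))]); cv2.imwrite("pics/f.png",im[:,:,::-1]); print(im.shape)
```

```text
0.04986166816543373 0.0 F tool [-0.5 -0.3  0. ] r 0.1492 ang 111.4 yaw+90 60.88 z 0.2465 34.3833
red n 539 z 0.0328 ((0.6782171726226807, -0.19459399580955505), (0.04229230806231499, 0.023817498236894608), 60.708736419677734) pivot->tail dist 0.1466 ang 60.67 end x 0.1677
948
(391, 797, 3)
```

View pics/f.png

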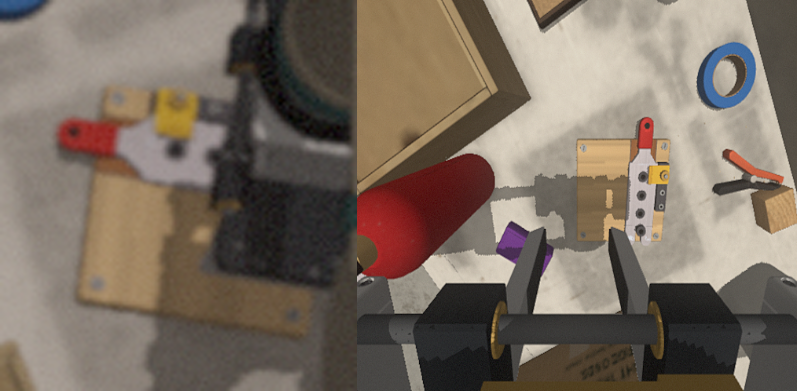

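The view shows the plate lying under the clip along the stop bar, with the screw head over the slot end at (641,230). One numeric check of edge and angle, then I'll hand in.

Run:
```python
from h import *
o=manip.get_obs(); s=manip.snapshot("wrist"); P=world(s,o); pv=np.array([.6063,-.3224]); a=np.radians(60.9); e=np.array([np.cos(a),np.sin(a)]); f=np.array([e[1],-e[0]])
D=P[...,:2]-pv; X=D@e; Y=D@f; Z=P[...,2]; b=(s["range_z"]>0)&(Z>.026)&(abs(Y)<.06)
L=[]
for q in np.arange(.01,.1,.01):
    k=b&(Z<.0335)&(X>q)&(X<q+.01)&(Y<.03)
    if k.sum()>20: L.append((q,np.percentile(Y[k],2))); print(q.round(2),k.sum(),np.percentile(Y[k],[2,98]).round(4))
L=np.array(L); print("slope deg",np.degrees(np.polyfit(L[:,0],L[:,1],1)[0]))
k=b&(Z>.037)&(np.hypot(X,Y)<.02); print("head",X[k].mean(),Y[k].mean())
print(o["contact_force"],o["time"]); print(manip.finish_job())
```

```text
0.01 214 [-0.0257  0.0226]
0.02 216 [-0.0254  0.0232]
0.03 238 [-0.0254  0.0255]
0.04 239 [-0.0251  0.0254]
0.05 237 [-0.0252  0.0257]
0.06 259 [-0.0247  0.0253]
0.07 172 [-0.025   0.0215]
0.08 160 [-0.0246  0.009 ]
0.09 181 [-0.0246  0.0089]
slope deg 0.7764067294248694
head -0.0002466134932006818 -0.00019891040916111857
[0.09591458 0.52859318 0.4609155 ] 34.5333
the job is handed in; nothing more can be done
None
```

The job is handed in at 34.5 s: the sanding block is flat on the bench, and the drill plate's slot is home on the pivot screw and its long edge is along the stop bar under the clip (measured within about 1°; pivot-to-tail distance as specified to about 1 mm). The fingertips end about 26 mm short of the reported TCP, so my first two grasps missed: I had to correct for that, and one test pressed the closed fingers on the block with about 36 N.

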